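Assemble a seed viewer and pack it in a carton with the seed jars

TASK

Build the seed viewer: lay the lens, then the spacer, then the filter flat in the black barrel, set the yellow ring on it with the ring's stripes over the barrel's white dots, and screw it down clockwise until it clamps them. Fold all four walls of the carton upright and stand the finished viewer in it, together with every seed jar on the table, upright on the carton's floor. Leave the cups, sweets and marker where they are, and never tip the barrel over.

Things in the scene. Friction and masses are not known exactly. Their poses are not given: they have to be found in the camera images.
- nest: blue fixed holder, 90 mm square, whose 16 mm high square rim keeps the barrel's foot from turning; the barrel stands on its floor, 6 mm above the table. Origin at the centre of its underside, z up
- barrel: loose black viewer barrel, open at the top, standing in the nest at the start (foot 10 mm deep in its recess, 1 mm play: lift straight up). Foot 56 mm square, 8 mm high; bore 41 mm across with a flat floor 22 mm above the underside. Origin at the centre of the underside, z up
- barrel_rim (a point): centre of the barrel's mouth, 44 mm above its underside; rim 47 mm across. Outside it a grey three-start thread (56 mm across) with three 45 degree wide mouths, centred on the barrel's +x and 120 degrees either side, marked by white dots on the rim. A ring lug drops into a mouth, then runs down clockwise (from above) 5.9 mm per radian and stays where it is left
- lens_mid (a point): lens: clear domed glass in a black rim, 36 mm across, 8 mm thick, same both ways up. Origin at its centre, z along its axis
- spacer_mid (a point): spacer: bare aluminium ring with a 24 mm hole, 36 mm across, 8 mm thick, same both ways up. Origin at its centre, z along its axis
- filter_mid (a point): filter: amber glass in a red rim, 36 mm across, 8 mm thick, same both ways up. Origin at its centre, z along its axis
- ring_mid (a point): yellow retaining ring: a cap 66 mm across (twelve-sided, one flat facing its +x), 22 mm high, with a 28 mm window in its 4 mm top; lies skirt down, as it is fitted. Inside the skirt's lower edge are three lugs, 4 mm high, at its +x and 120 degrees either side, marked by black stripes on top and side. Origin on the axis half-way up, z up
- ring_foot (a point): centre of the ring's lower edge, 11 mm below ring_mid. Fitted stripes over dots (within 10 degrees, 1.5 mm sideways play) it rests 34.5 mm above the barrel's underside; turned clockwise 64 to 80 degrees it comes down to 28 mm, bears on the three parts and tightens (hard stop at 88). Tight, the viewer can be lifted by the ring and is 50 mm high
- carton_floor (a point): centre of the upper face of the cardboard carton's fixed floor, 130 mm (its x) by 160 mm (its y), 3 mm above the table. x, y are the carton's own axes, z up. On each edge is a hinged wall, 32 mm high, 2.5 mm thick (156 mm long on the x edges, 126 on the y edges), its crease 1.5 mm above the table
- wall_far (a joint): angle of the carton wall on its +x edge (rad): 0 at its lowest, sloping outwards 0.35 rad above the table; 1.22 upright; stop at 1.27; stiff crease, stays where it is left, gives way to under 8 N; glossy, slippery board (friction 0.3). It starts half raised, with its free edge 16 to 28 mm above the table, so that an upright finger, its tip kept low, can push it up from outside towards the crease
- wall_left (a joint): angle of the carton wall on its +y edge (rad): 0 at its lowest, sloping outwards 0.35 rad above the table; 1.22 upright; stop at 1.27; stiff crease, stays where it is left, gives way to under 8 N; glossy, slippery board (friction 0.3). It starts half raised, with its free edge 16 to 28 mm above the table, so that an upright finger, its tip kept low, can push it up from outside towards the crease
- wall_near (a joint): angle of the carton wall on its -x edge (rad): 0 at its lowest, sloping outwards 0.35 rad above the table; 1.22 upright; stop at 1.27; stiff crease, stays where it is left, gives way to under 8 N; glossy, slippery board (friction 0.3). It starts half raised, with its free edge 16 to 28 mm above the table, so that an upright finger, its tip kept low, can push it up from outside towards the crease
- wall_right (a joint): angle of the carton wall on its -y edge (rad): 0 at its lowest, sloping outwards 0.35 rad above the table; 1.22 upright; stop at 1.27; stiff crease, stays where it is left, gives way to under 8 N; glossy, slippery board (friction 0.3). It starts half raised, with its free edge 16 to 28 mm above the table, so that an upright finger, its tip kept low, can push it up from outside towards the crease
- jar1_mid (a point): seed jar whose lid is green, 32 mm across, 46 mm high, standing upright, 40 g; one to three jars are present. Origin at its centre, half-way up, z up
- jar2_mid (a point): seed jar whose lid is orange, 32 mm across, 46 mm high, standing upright, 40 g; one to three jars are present. Origin at its centre, half-way up, z up
- jar3_mid (a point): seed jar whose lid is blue, 32 mm across, 46 mm high, standing upright, 40 g; one to three jars are present. Origin at its centre, half-way up, z up
- cup_a: brown paper cup, 70 mm across, 62 mm high, a bystander to leave alone. Origin at the centre of its underside
- cup_b: brown paper cup, 70 mm across, 62 mm high, a bystander to leave alone. Origin at the centre of its underside
- sweet_a: wrapped orange sweet, 46 mm long, a bystander to leave alone. Origin at the centre of its underside
- sweet_b: wrapped green sweet, 46 mm long, a bystander to leave alone. Origin at the centre of its underside
- marker: red and white marker pen, 130 mm long, lying along its x, a bystander to leave alone. Origin at the centre of its underside
Not all that is in view belongs to the job. Leave any red look-alike of the part that bears jar1_mid alone. Leave any green look-alike of the part that bears spacer_mid alone.

How it is judged:
By the outcome, as a careful person would: the job done as asked, in the order asked, and still so for the second after the job is handed in, with the robot touching nothing.
Of jar1, jar2, jar3 only 1 to 3 are there at a start; the rules pass over those that are not, and their reading is None.
At some moment in a run one of lens, spacer, filter, ring may be knocked a few centimetres aside while the robot is not near it.
It also fails if it takes over 210 s, if anything falls off the work surface, if the arm or the gripper's body presses on something with over 40 N, if the wrist force passes 120 N, or if a joint passes its speed limit or range.

ROBOT

A 6-joint arm with a two-finger parallel gripper is mounted at the origin on the work surface. World frame = base frame: x ahead of the robot, y to its left, z up, the work surface at z = 0. Lengths are in m, angles in rad, forces in N, time in s.
With the tool pointing down it reaches from about 0.425 to 1.125 m from the base axis. Payload 14.9 kg.
Tool frame: the origin (TCP) lies at the very end of the fingers, on their centre line; the grasp point (between the pads) lies 19 mm behind it; z points along the fingers, y is the line along which they close (so a half turn about z gives the same grasp; the last joint's range is limited). The gripper opens to 91 mm and grips with 3 to 60 N. Pads are 32 mm wide; open, the fingers measure 118 mm over their backs; the gripper's body (76 mm by 178 mm) begins 60 mm behind the grasp point.
Start: joints at [1.307, 0.379, 1.734, -0, 1.028, -0.033], TCP at [0.16, 0.681, 0.214] pointing down, gripper open.
Joint ranges: [-2.77, 2.77], [-0.74, 2.19], [0, 2.66], [-1.06, 4.2], [0.31, 2.87], [-3.08, 3.08]. Speed limits (rad/s): [1.89, 1.89, 2.39, 3.14, 3.14, 3.14].

INTERFACE

Orientations are given as a rotation vector (axis times angle).
In Python, from plant import arm gives the robot as it stands. The module is installed in compiled form; this text tells all that it offers.
- The arm moves only by the tool carry_out, never from a script. Its argument "commands" is one flat list of numbers, 5 for each row, row after row: the finger opening in mm, from 0 to 91.2, then the shift along the tool's x, y, z scaled (see below), then the turn about the tool's z scaled (see below). A call has exactly 10 rows; each row shifts and turns the commanded pose from where the row before left it, along the tool's axes as they then stand; what a row does not reach is not made up. The controller multiplies each number of a shift by 2 cm and each number of a turn by 6 degrees. A row lasts 1/8 s, in which the tool goes at most 62.5 mm and 10.7 degrees, less where a joint would pass 70% of its speed; a pose out of reach is approached as far as the arm can. A call with a number of a shift or a turn outside -1 to 1 is refused whole. A call with a gripper value outside its range is refused whole. The fingers move at their own pace and stop on an object; "newtons" is the grip in N (left out, the last holds). Time passes only in rows, so rows that do not move let the fingers close, or fill a call up. It gives the time, the measured TCP pose, the force, the opening and the grip force at its end, in the units of the state.
- arm.state(): the state, without advancing time (a new reading comes with each control period).
- arm.read_camera(name): name is "scene" or "top" or "wrist"; returns a dict with "img" (420x560x3 uint8, red, green, blue), "mtx" (3x3 intrinsics, pixels), "eye" and "orientation" of the camera in the world. Camera axes: x right, y down, z forward; pixel columns grow to the right and rows downward; lengths in m; the calibration is good to about 2 mm. The wrist camera is an equidistant fisheye: a pixel r from the principal point sees the ray r / f radians off the axis. A picture is of the moment at which its call begins. There is no depth.
- arm.hand_in(): hands the job in; it is judged then, once.
The state is a dict: "time_s": time; "joint_pos": joint angles; "qd": joint speeds; "joint_torque": joint torques, N m; "eef_pos": TCP position; "tool_rot": TCP orientation; "ft_force": force on the tool from outside, world axes, zero at the start; "moment": the same for the moment, N m; "width": opening from 0.0 (shut) to 1.0 (fully open); "grasp_force": force on a finger pad.
Only numpy, scipy, OpenCV 4.12 (cv2) and the standard library are available. Lean on these libraries where they do the work, as an engineer would, in place of code of your own. Each camera call takes 0.05 s, during which the arm holds its last target. There are 200 camera calls.

## Working session

There is one attempt and no reset: what is moved stays moved. The work goes in short steps, Python scripts to look and compute and a tool call to move; the robot and the scene stay as the last step left them, time stands still between calls to the robot, and variables do not carry over. Pictures are saved under pics/ and viewed, at most 14 in all, crops included, and the job is handed in when it is done.

Besides the shell and the picture viewer there is one more tool, called after ">>>" as name(argument=value, ...) on one line, values as JSON. carry_out: Moves the arm, as the interface text tells. Its arguments: {"type":"object","properties":{"commands":{"type":"array","items":{"type":"number"}},"newtons":{"type":"number"}},"required":["commands"]}

```bash
mkdir -p pics; cat > h.py <<'E'
import numpy as np, cv2
from scipy.spatial.transform import Rotation as R
from plant import arm
def cam(n):
    c=arm.read_camera(n); o=np.array(c["orientation"],float)
    c["R"]=o if o.shape==(3,3) else (R.from_rotvec(o).as_matrix() if o.size==3 else R.from_quat(o).as_matrix())
    c["eye"]=np.array(c["eye"]);c["mtx"]=np.array(c["mtx"]);c["n"]=n
    return c
def ray(c,u,v):
    K=c["mtx"];x=(u-K[0,2])/K[0,0];y=(v-K[1,2])/K[1,1]
    if c["n"]=="wrist":
        r=np.hypot(x,y);s=np.sin(r)/r if r>1e-9 else 1.;d=np.array([x*s,y*s,np.cos(r)])
    else: d=np.array([x,y,1.])
    d=c["R"]@d;return d/np.linalg.norm(d)
def onz(c,u,v,z):
    d=ray(c,u,v);return c["eye"]+d*(z-c["eye"][2])/d[2]
def two(c1,p1,c2,p2):
    d1,d2=ray(c1,*p1),ray(c2,*p2);A=np.stack([d1,-d2],1)
    t=np.linalg.lstsq(A,c2["eye"]-c1["eye"],rcond=None)[0]
    a=c1["eye"]+d1*t[0];b=c2["eye"]+d2*t[1];return (a+b)/2,np.linalg.norm(a-b)
def proj(c,P):
    p=c["R"].T@(np.array(P)-c["eye"])
    K=c["mtx"]
    if c["n"]=="wrist":
        r=np.hypot(p[0],p[1]);th=np.arctan2(r,p[2]);q=p[:2]/max(r,1e-9)*th
    else:q=p[:2]/p[2]
    return K[0,0]*q[0]+K[0,2],K[1,1]*q[1]+K[1,2]
def save(c,f,s=1,crop=None):
    im=c["img"][:,:,::-1]
    if crop:u0,v0,u1,v1=crop;im=im[v0:v1,u0:u1]
    cv2.imwrite("pics/"+f,cv2.resize(im,None,fx=s,fy=s,interpolation=cv2.INTER_CUBIC))
def dump(c,f):
    import pickle;pickle.dump(c,open(f,"wb"))
E
python3 - <<'E'
from h import *
import pickle
for n in("scene","top","wrist"):
    c=cam(n);dump(c,n+"0.pkl");save(c,n+"0.png",1.4);print(n,c["eye"],c["mtx"].round(1).tolist(),c["R"].round(2).tolist(),np.shape(c["orientation"]))
print(arm.state())
E
```

```text
scene [ 1.20483477 -0.55953753  0.60106727] [[441.3, 0.0, 277.7], [0.0, 441.3, 212.0], [0.0, 0.0, 1.0]] [[0.61, 0.42, -0.67], [0.79, -0.34, 0.51], [-0.01, -0.84, -0.54]] (3,)
top [ 0.46774646 -0.03342706  1.31012131] [[517.0, 0.0, 281.0], [0.0, 517.0, 211.6], [0.0, 0.0, 1.0]] [[0.0, -1.0, 0.02], [-1.0, -0.0, -0.01], [0.01, -0.02, -1.0]] (3,)
wrist [0.09525348 0.69584705 0.38506439] [[325.2, 0.0, 275.2], [0.0, 325.2, 209.3], [0.0, 0.0, 1.0]] [[0.23, 0.95, 0.23], [0.97, -0.22, -0.06], [-0.0, 0.24, -0.97]] (3,)
{'time_s': 0.15, 'joint_pos': array([ 1.30669937e+00,  3.79297285e-01,  1.73462954e+00, -1.60435366e-05,
        1.02852454e+00, -3.32851871e-02]), 'qd': array([-0.00081767, -0.00189978, -0.00237311,  0.00199763,  0.00078999,
        0.00098595]), 'joint_torque': array([-1.08892382e-03, -7.64105773e+01, -4.34655726e+01,  6.50355918e-02,
        4.09451360e-02,  2.14285933e-05]), 'eef_pos': array([0.16005821, 0.68114728, 0.21344098]), 'tool_rot': array([-3.61727974e-01, -3.12058353e+00,  1.33711444e-03]), 'ft_force': array([ 0.08320075, -0.8477855 ,  0.28870906]), 'moment': array([ 0.00346922, -0.0111215 , -0.01525654]), 'grasp_force': 0.0, 'width': 0.9979095929705816}
```

View pics/top0.png

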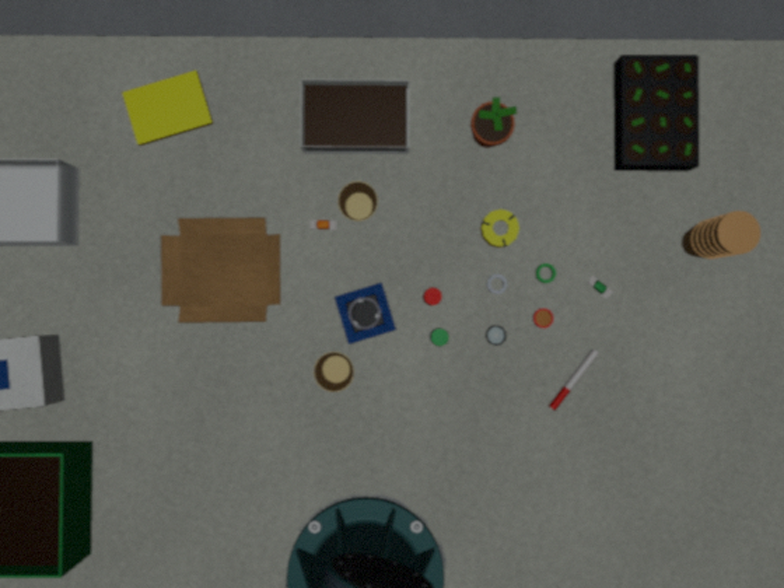

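View pics/scene0.png

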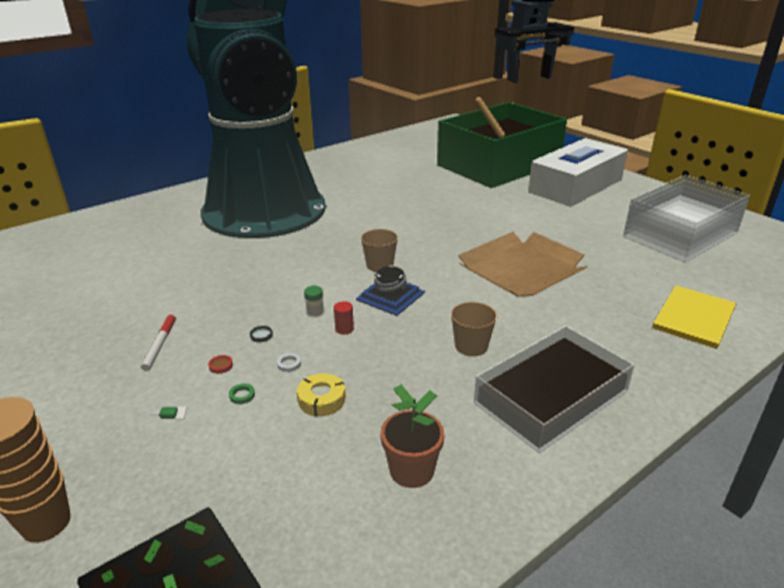

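Top view (native px = shown/1.4): ring (357,163), bare spacer (355,203), lens (354,239), filter (388,227), green jar (313,241), barrel (261,224), carton (157,193). Look-alikes: the red jar (308,211) and the green spacer (389,195). Choices: the lens is the clear disc in a black rim at (354,239), not the spacer at (355,203), the filter at (388,227) or the green ring. The only jar is the green-lidded one.

```bash
cat > m.py <<'E'
from h import *
import pickle
t=pickle.load(open("top0.pkl","rb"));s=pickle.load(open("scene0.pkl","rb"))
seeds=dict(ring=((357,163),(229,281),22),spacer=((355,203),(206,258),11),lens=((354,239),(187,238),11),filter=((388,227),(157,260),12),jar=((313,241),(224,208),10),barrel=((261,224),(279,195),16))
def cen(c,p,r):
    im=cv2.cvtColor(c["img"],cv2.COLOR_RGB2LAB).astype(float);bg=np.median(im[120:330,60:500].reshape(-1,3),0)
    d=np.linalg.norm(im-bg,axis=2);u,v=p;w=d[v-r:v+r+1,u-r:u+r+1];m=w>max(8,w.max()*.35)
    a,b=np.nonzero(m);return ((a.min()+a.max())/2+v-r,(b.min()+b.max())/2+u-r)[::-1]
for k,(a,b,r) in seeds.items():
    pa,pb=cen(t,a,r),cen(s,b,r)
    P,e=two(t,pa,s,pb);print(k,pa,pb,P.round(4),round(e,4),"| top ray at z=4mm",onz(t,*pa,.004)[:2].round(4))
R0=R.from_rotvec(arm.state()["tool_rot"]).as_matrix();print(R0.round(3).tolist())
w=pickle.load(open("wrist0.pkl","rb"));print("cam in tool",R0.T@(w["eye"]-arm.state()["eef_pos"]),(R0.T@w["R"]).round(3).tolist())
E
python3 m.py; python3 - <<'E'
import sys;sys.path.insert(0,'.')
from h import *;import pickle
s=pickle.load(open("scene0.pkl","rb"));import os;os.chdir(".");save(s,"crop0.png",4,(95,165,295,310))
E
```

```text
ring (np.float64(356.5), np.float64(162.5)) (np.float64(226.5), np.float64(278.0)) [ 0.6213 -0.24    0.0209] 0.007 | top ray at z=4mm [ 0.6252 -0.2396]
spacer (np.float64(355.0), np.float64(202.5)) (np.float64(206.0), np.float64(259.5)) [ 0.5236 -0.2359  0.0031] 0.0 | top ray at z=4mm [ 0.5236 -0.2358]
lens (np.float64(353.5), np.float64(239.0)) (np.float64(186.0), np.float64(238.5)) [ 0.4306 -0.233   0.0039] 0.0025 | top ray at z=4mm [ 0.4312 -0.2319]
filter (np.float64(387.5), np.float64(227.0)) (np.float64(157.0), np.float64(260.0)) [ 0.4614 -0.3189  0.0042] 0.0017 | top ray at z=4mm [ 0.4618 -0.3181]
jar (np.float64(313.0), np.float64(240.5)) (np.float64(223.5), np.float64(211.0)) [ 0.4275 -0.1281  0.0347] 0.0023 | top ray at z=4mm [ 0.4272 -0.1294]
barrel (np.float64(261.0), np.float64(224.0)) (np.float64(279.0), np.float64(195.0)) [0.4696 0.0023 0.0496] 0.0037 | top ray at z=4mm [0.4685 0.002 ]
[[-0.973, 0.229, -0.0], [0.229, 0.973, -0.001], [0.0, -0.001, -1.0]]
cam in tool [ 0.06645156 -0.00066211 -0.17162191] [[-0.001, -0.972, -0.237], [1.0, -0.001, -0.001], [0.001, -0.237, 0.972]]
```

View pics/crop0.png

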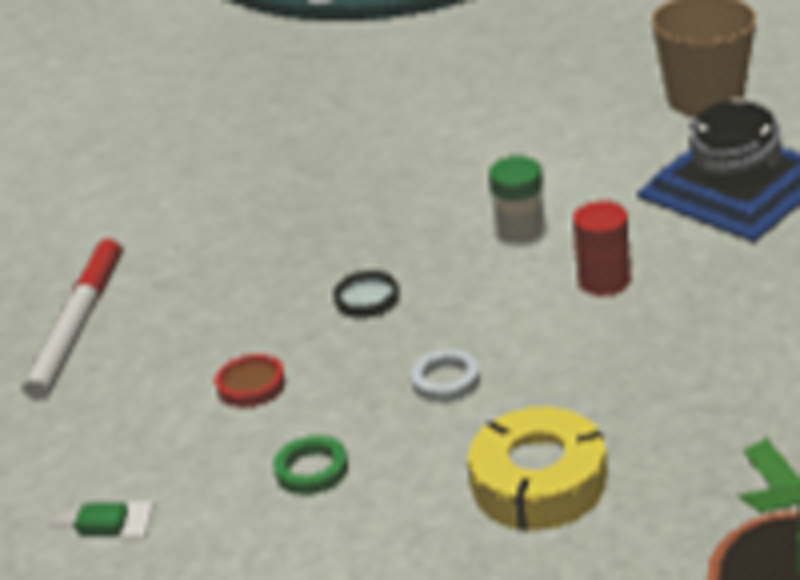

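The crop confirms it: the clear black-rimmed lens is at scene (186,238), and the bare spacer (206,258) sits apart from the green decoy (172,281). Moving the wrist camera over the carton and barrel first.

>>> carry_out(commands=[91, -0.98, -1, 0, 0, 91, -0.98, -1, 0, 0, 91, -0.98, -1, 0, 0, 91, -0.98, -1, 0, 0, 91, -0.98, -1, 0, 0, 91, -0.98, -1, 0, 0, 91, -0.98, -1, 0, 0, 91, -0.98, -1, 0, 0, 91, -0.98, -1, 0, 0, 91, -0.98, -1, 0, 0], newtons=25)

```text
time_s: 1.4
eef_pos: [0.3058, 0.4404, 0.214]
tool_rot: [0.362, 3.121, 0.0]
ft_force: [-0.7, 0.4, 1.0]
width: 0.993
grasp_force: 0.0
```

>>> carry_out(commands=[91, -0.98, -1, 0, 0, 91, -0.98, -1, 0, 0, 91, -0.98, -1, 0, 0, 91, -0.98, -1, 0, 0, 91, -0.98, -1, 0, 0, 91, -0.98, -1, 0, 0, 91, -0.98, -1, 0, 0, 91, -0.98, -1, 0, 0, 91, -0.98, -1, 0, 0, 91, -0.98, -1, 0, 0])

```text
time_s: 2.65
eef_pos: [0.4505, 0.2009, 0.214]
tool_rot: [0.362, 3.12, 0.0]
ft_force: [1.2, 0.8, 0.0]
width: 0.993
grasp_force: 0.0
```

```bash
python3 -c "
from h import *
c=cam('wrist');dump(c,'w1.pkl');save(c,'w1.png',1.4);print(arm.state()['eef_pos'],arm.state()['tool_rot'])"
```

```text
[0.45167555 0.19922124 0.21404   ] [ 3.62461477e-01  3.11991606e+00 -5.00072909e-04]
```

View pics/w1.png

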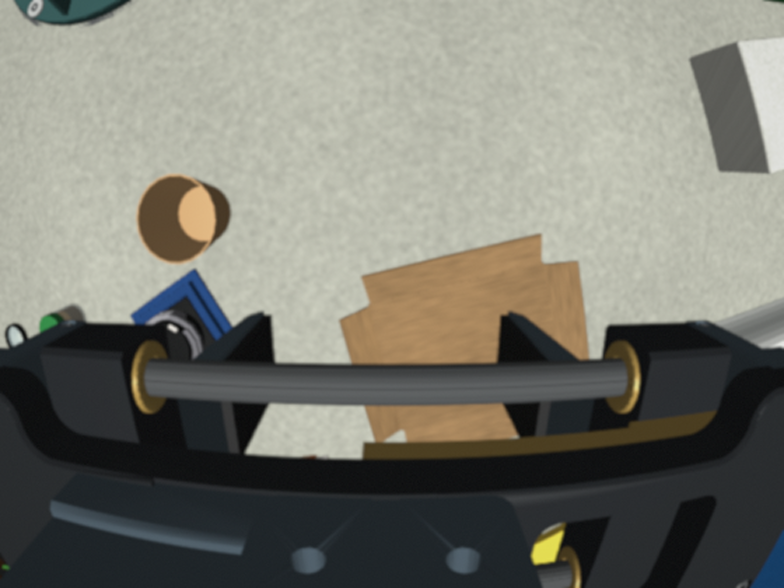

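>>> carry_out(commands=[91, -0.27, -0.94, 0, 0, 91, -0.27, -0.94, 0, 0, 91, -0.27, -0.94, 0, 0, 91, -0.27, -0.94, 0, 0, 91, -0.27, -0.94, 0, 0, 91, -0.27, -0.94, 0, 0, 91, -0.27, -0.94, 0, 0, 91, -0.27, -0.94, 0, 0, 91, -0.27, -0.94, 0, 0, 91, -0.27, -0.94, 0, 0])

```text
time_s: 3.95
eef_pos: [0.4594, 0.0059, 0.2139]
tool_rot: [0.362, 3.12, 0.0]
ft_force: [0.6, -0.0, -0.0]
width: 1.0
grasp_force: 0.0
```

```bash
python3 -c "
from h import *
c=cam('wrist');dump(c,'w2.pkl');save(c,'w2.png',1.4);print(arm.state()['eef_pos'],arm.state()['tool_rot'])"
```

```text
[0.45953371 0.0046094  0.21397694] [ 3.62224110e-01  3.12035762e+00 -6.29761435e-04]
```

View pics/w2.png

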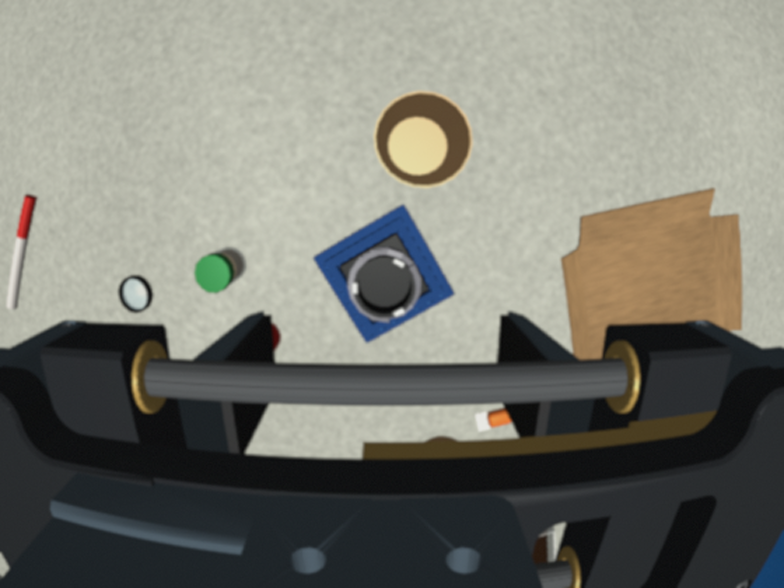

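Carton is right of the barrel in this view; barrel mouth at native (275,204), with white dots near (284,188), (253,206) and (284,223). Measuring the barrel from this view and moving above the lens.

>>> carry_out(commands=[60, -0.07, -0.585, 0.15, 0, 60, -0.07, -0.585, 0.15, 0, 60, -0.07, -0.585, 0.15, 0, 60, -0.07, -0.585, 0.15, 0, 60, -0.07, -0.585, 0.15, 0, 60, -0.07, -0.585, 0.15, 0, 60, -0.07, -0.585, 0.15, 0, 60, -0.07, -0.585, 0.15, 0, 60, -0.07, -0.585, 0.15, 0, 60, -0.07, -0.585, 0.15, 0])

```text
time_s: 5.25
eef_pos: [0.4466, -0.1109, 0.1837]
tool_rot: [0.362, 3.121, 0.0]
ft_force: [-0.7, 0.8, -0.5]
width: 0.656
grasp_force: 0.0
```

>>> carry_out(commands=[60, -0.07, -0.585, 0.15, 0, 60, -0.07, -0.585, 0.15, 0, 60, -0.07, -0.585, 0.15, 0, 60, -0.07, -0.585, 0.15, 0, 60, -0.07, -0.585, 0.15, 0, 60, -0.07, -0.585, 0.15, 0, 60, -0.07, -0.585, 0.15, 0, 60, -0.07, -0.585, 0.15, 0, 60, -0.07, -0.585, 0.15, 0, 60, -0.07, -0.585, 0.15, 0])

```text
time_s: 6.5
eef_pos: [0.4334, -0.228, 0.1537]
tool_rot: [-0.362, -3.121, 0.0]
ft_force: [-1.0, -0.0, -0.3]
width: 0.657
grasp_force: 0.0
```

```bash
cat > b.py <<'E'
from h import *
import pickle
def dots(c,u0,v0,u1,v1,th=200):
    im=c["img"][v0:v1,u0:u1].astype(int);m=((im.min(2)>th)).astype(np.uint8)
    n,l,st,ce=cv2.connectedComponentsWithStats(m);return [(ce[i][0]+u0,ce[i][1]+v0,st[i][4]) for i in range(1,n)]
c=pickle.load(open("w2.pkl","rb"))
D=dots(c,245,175,308,235,185)
for d in D:
    print(np.round(d,1),onz(c,d[0],d[1],.05)[:2].round(4))
E
python3 b.py
python3 - <<'E'
from h import *
c=cam("wrist");dump(c,"w3.pkl");save(c,"w3.png",1.4);s=arm.state();print(s["eef_pos"],s["tool_rot"])
for n,p in dict(lens=(.4306,-.233,.004)).items(): print(n,proj(c,p))
E
```

```text
[284.5 187.5  16. ] [0.4535 0.0165]
[252.6 205.4  23. ] [ 0.4645 -0.0208]
[284.9 222.8  20. ] [0.4911 0.0083]
[ 0.43337504 -0.22876186  0.15350154] [-3.62010216e-01 -3.12060836e+00  2.44135669e-04]
lens (np.float64(270.49583629867226), np.float64(196.33278218066485))
```

View pics/w3.png

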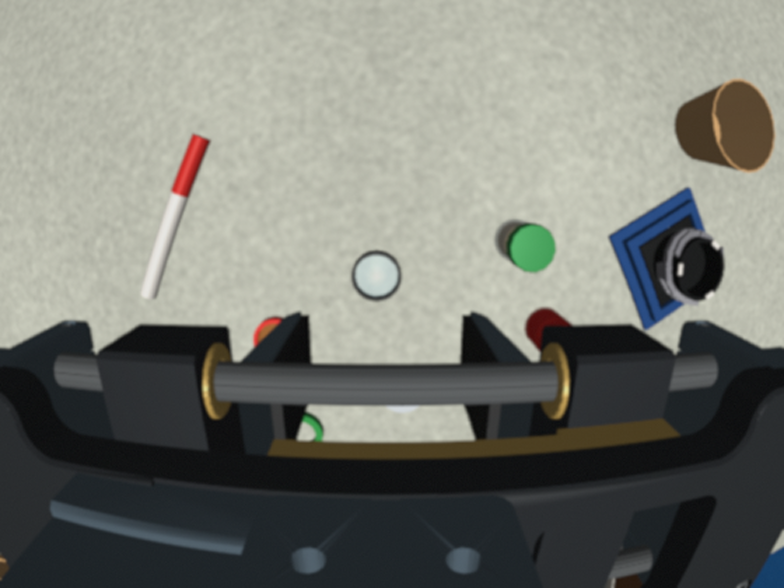

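```bash
cat >> h.py <<'E'
def blob(c,p,r,th=14):
    """centre of the ellipse round what differs from the table within r px of p"""
    u,v=int(round(p[0])),int(round(p[1]));im=cv2.cvtColor(c["img"],cv2.COLOR_RGB2LAB).astype(np.float32)
    w=im[max(v-r,0):v+r+1,max(u-r,0):u+r+1];bg=np.median(im[:150,100:450].reshape(-1,3),0)
    m=(np.linalg.norm(w-bg,axis=2)>th).astype(np.uint8)
    cs=cv2.findContours(m,cv2.RETR_EXTERNAL,cv2.CHAIN_APPROX_NONE)[0]
    k=max(cs,key=cv2.contourArea);e=cv2.fitEllipse(cv2.convexHull(k));return np.array(e[0])+[max(u-r,0),max(v-r,0)],e[1]
def mv(t,yaw=None):
    s=arm.state();M=R.from_rotvec(s["tool_rot"]).as_matrix()
    d=M.T@(np.array(t)-s["eef_pos"])/.02
    print("units",d.round(2),"from",s["eef_pos"].round(4),"yaw_y deg",np.degrees(np.arctan2(M[1,1],M[0,1])).round(2),"j6",s["joint_pos"][5].round(2),"w",round(s["width"]*91.2,1),"F",s["ft_force"].round(1),"g",round(s["grasp_force"],1))
E
python3 - <<'E'
from h import *
import pickle
c=pickle.load(open("w3.pkl","rb"));c2=pickle.load(open("w2.pkl","rb"))
p,e=blob(c,(268.6,196.4),24);p2,e2=blob(c2,(96,210),16)
print(p,e,p2,e2);print(two(c,p,c2,p2));P=onz(c,*p,.006);print(P)
for h in(.06,.004):mv([P[0],P[1],h])
E
```

```text
[268.38952065 196.4574604 ] (37.780391693115234, 38.22211837768555) [ 96.53442764 209.4643383 ] (25.937976837158203, 29.163496017456055)
(array([ 0.43008759, -0.23506192,  0.00428155]), np.float64(0.00018840819322976584))
[ 0.42985283 -0.23496202  0.006     ]
units [ 0.1  -0.34  4.68] from [ 0.4334 -0.2288  0.1535] yaw_y deg 76.77 j6 -1.87 w 60.0 F [-0.9  0.4 -0.3] g 0.0
units [ 0.1  -0.34  7.48] from [ 0.4334 -0.2288  0.1535] yaw_y deg 76.77 j6 -1.87 w 60.0 F [-0.9  0.4 -0.3] g 0.0
```

>>> carry_out(commands=[60, 0.01, -0.034, 0.9, 0, 60, 0.01, -0.034, 0.9, 0, 60, 0.01, -0.034, 0.9, 0, 60, 0.01, -0.034, 0.9, 0, 60, 0.01, -0.034, 0.9, 0, 60, 0.01, -0.034, 0.9, 0, 60, 0.01, -0.034, 0.9, 0, 60, 0.01, -0.034, 0.7, 0, 60, 0.01, -0.034, 0.5, 0, 60, 0.01, -0.034, 0.0, 0], newtons=20)

```text
time_s: 7.8
eef_pos: [0.4297, -0.2332, 0.0033]
tool_rot: [-0.362, -3.12, -0.001]
ft_force: [0.3, -0.3, -0.1]
width: 0.656
grasp_force: 0.0
```

>>> carry_out(commands=[20, 0, 0, 0, 0, 20, 0, 0, 0, 0, 20, 0, 0, 0, 0, 20, 0, 0, 0, 0, 20, 0, 0, 0, 0, 20, 0, 0, 0, 0, 20, 0, 0, -0.5, 0, 20, 0, 0, -1, 0, 20, 0, 0, -1, 0, 20, 0, 0, -1, 0])

```text
time_s: 9.05
eef_pos: [0.4299, -0.2333, 0.075]
tool_rot: [0.362, 3.121, -0.0]
ft_force: [-0.2, -0.1, -0.5]
width: 0.381
grasp_force: 20.0
```

```bash
python3 -c "
from h import *
mv([.4697,.0013,.1]);mv([.4697,.0013,.051])"
```

```text
units [ 0.75 11.87 -1.25] from [ 0.4299 -0.2333  0.075 ] yaw_y deg 76.78 j6 -1.88 w 34.8 F [-0.2 -0.1 -0.5] g 20.0
units [ 0.75 11.87  1.2 ] from [ 0.4299 -0.2333  0.075 ] yaw_y deg 76.78 j6 -1.88 w 34.8 F [-0.2 -0.1 -0.5] g 20.0
```

>>> carry_out(commands=[20, 0.06, 0.99, -0.3, 0, 20, 0.06, 0.99, -0.3, 0, 20, 0.06, 0.99, -0.3, 0, 20, 0.06, 0.99, -0.3, 0, 20, 0.06, 0.99, -0.05, 0, 20, 0.06, 0.99, 0, 0, 20, 0.06, 0.99, 0, 0, 20, 0.06, 0.99, 0, 0, 20, 0.06, 0.99, 0, 0, 20, 0.06, 0.99, 0, 0])

```text
time_s: 10.3
eef_pos: [0.4636, -0.0372, 0.0995]
tool_rot: [0.362, 3.12, -0.0]
ft_force: [0.0, 0.0, -0.2]
width: 0.376
grasp_force: 20.0
```

>>> carry_out(commands=[20, 0.075, 0.985, 0, 0, 20, 0.075, 0.985, 0, 0, 20, 0, 0, 0.5, 0, 20, 0, 0, 0.5, 0, 20, 0, 0, 0.5, 0, 20, 0, 0, 0.3, 0, 20, 0, 0, 0.1, 0, 20, 0, 0, 0, 0, 20, 0, 0, 0, 0, 20, 0, 0, 0, 0])

```text
time_s: 11.55
eef_pos: [0.4699, 0.0012, 0.0612]
tool_rot: [0.362, 3.12, 0.0]
ft_force: [-0.8, -0.6, -0.3]
width: 0.375
grasp_force: 20.0
```

```bash
python3 -c "
from h import *
mv([.4697,.0013,.0515])
c=cam('wrist');dump(c,'w4.pkl');save(c,'w4.png',4,(190,150,370,260))"
```

```text
units [0.01 0.   0.48] from [0.4699 0.0012 0.0612] yaw_y deg 76.78 j6 -1.39 w 34.2 F [-0.8 -0.6 -0.3] g 20.0
```

View pics/w4.png

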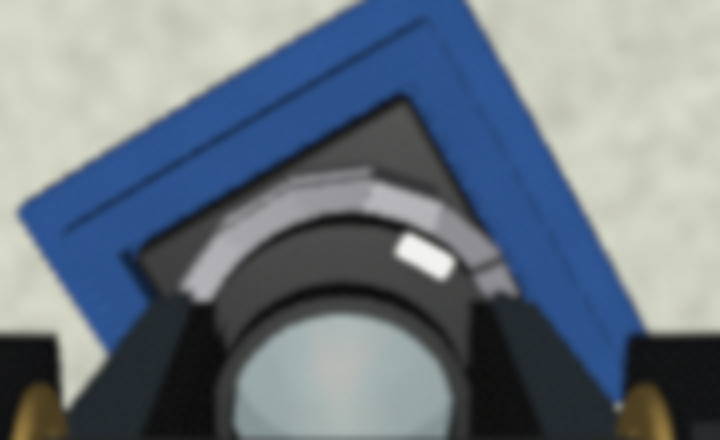

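Held lens sits concentric over the rim (centre col ≈ 343 against rim ≈ 345 in the crop). Lowering and releasing.

>>> carry_out(commands=[20, 0, 0, 0.24, 0, 20, 0, 0, 0.24, 0, 20, 0, 0, 0, 0, 20, 0, 0, 0, 0, 50, 0, 0, 0, 0, 50, 0, 0, 0, 0, 50, 0, 0, 0, 0, 50, 0, 0, -0.4, 0, 60, 0, 0, -1, 0, 60, 0, 0, -1, 0])

```text
time_s: 12.85
eef_pos: [0.4697, 0.0012, 0.1003]
tool_rot: [-0.362, -3.121, 0.0]
ft_force: [0.1, 0.2, 1.0]
width: 0.655
grasp_force: 0.0
```

>>> carry_out(commands=[60, 0, 0, -1, 0, 60, 0, 0, -1, 0, 60, 0, 0, -1, 0, 60, 0, 0, 0, 0, 60, 0, 0, 0, 0, 60, 0, 0, 0, 0, 60, 0, 0, 0, 0, 60, 0, 0, 0, 0, 60, 0, 0, 0, 0, 60, 0, 0, 0, 0])

```text
time_s: 14.1
eef_pos: [0.4697, 0.0012, 0.1593]
tool_rot: [-0.362, -3.121, 0.0]
ft_force: [0.4, -0.2, 0.1]
width: 0.653
grasp_force: 0.0
```

```bash
python3 -c "
from h import *
c=cam('wrist');dump(c,'w5.pkl');save(c,'w5.png',4,(200,150,350,270))
mv([.5236,-.2359,.15])"
```

```text
units [ -5.33 -10.92   0.47] from [0.4697 0.0012 0.1593] yaw_y deg 76.78 j6 -1.39 w 59.7 F [ 0.3 -0.4  0.5] g 0.0
```

View pics/w5.png

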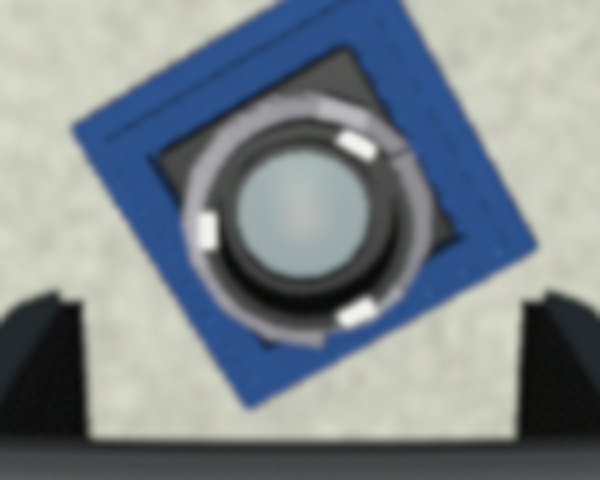

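Lens lies flat in the bore at crop (303,213); three white dots are clear. Next, the spacer.

>>> carry_out(commands=[60, -0.267, -0.546, 0, 0, 60, -0.267, -0.546, 0, 0, 60, -0.267, -0.546, 0, 0, 60, -0.267, -0.546, 0, 0, 60, -0.267, -0.546, 0, 0, 60, -0.267, -0.546, 0, 0, 60, -0.267, -0.546, 0, 0, 60, -0.267, -0.546, 0, 0, 60, -0.267, -0.546, 0, 0, 60, -0.267, -0.546, 0, 0])

```text
time_s: 15.4
eef_pos: [0.4969, -0.1181, 0.1593]
tool_rot: [0.362, 3.121, -0.0]
ft_force: [-0.1, 0.2, 0.1]
width: 0.658
grasp_force: 0.0
```

>>> carry_out(commands=[60, -0.267, -0.546, 0, 0, 60, -0.267, -0.546, 0, 0, 60, -0.267, -0.546, 0, 0, 60, -0.267, -0.546, 0, 0, 60, -0.267, -0.546, 0, 0, 60, -0.267, -0.546, 0, 0, 60, -0.267, -0.546, 0, 0, 60, -0.267, -0.546, 0, 0, 60, -0.267, -0.546, 0, 0, 60, -0.267, -0.546, 0, 0])

```text
time_s: 16.65
eef_pos: [0.5239, -0.2366, 0.1593]
tool_rot: [-0.362, -3.121, -0.0]
ft_force: [0.2, 0.4, -0.4]
width: 0.661
grasp_force: 0.0
```

```bash
cat > part.py <<'E'
import sys
from h import *
import pickle
x,y,f=float(sys.argv[1]),float(sys.argv[2]),sys.argv[3]
c=cam("wrist");dump(c,f+".pkl");t=cam("top");q=proj(c,(x,y,.005));r=24
p,e=blob(c,q,r);P=onz(c,*p,.006)
pt,et=blob(t,proj(t,P),9,12)
print("px",p,"expected",np.round(q,1),"axes",np.round(e,1),"rgb",c["img"][int(p[1])-10:int(p[1])+11,int(p[0])-10:int(p[0])+11].reshape(-1,3).mean(0).round(),"2view",two(c,p,t,pt))
P=onz(c,*p,.006);print(P);mv([P[0],P[1],.0035])
E
python3 part.py .5236 -.2359 w6; sed -i 's/w2.pkl/w5.pkl/;s/^D=.*/D=dots(c,240,170,310,240,185)/' b.py; python3 b.py
```

```text
[288.8 185.5  32. ] [0.4533 0.0165]
[250.9 207.1  42. ] [ 0.4646 -0.0206]
[243.1 233.4  98. ] [ 0.4868 -0.0337]
[289.  227.9  34. ] [0.4912 0.0082]
[302.1 236.4  75. ] [0.5018 0.018 ]
[290.5 239.    4. ] [0.5019 0.0072]Traceback (most recent call last):
  File "part.py", line 7, in <module>
    pt,et=blob(t,proj(t,P),9,12)
          ~~~~^^^^^^^^^^^^^^^^^^
  File "h.py", line 40, in blob
    k=max(cs,key=cv2.contourArea);e=cv2.fitEllipse(cv2.convexHull(k));return np.array(e[0])+[max(u-r,0),max(v-r,0)],e[1]
                                    ~~~~~~~~~~~~~~^^^^^^^^^^^^^^^^^^^
cv2.error: OpenCV(4.12.0) /io/opencv/modules/imgproc/src/shapedescr.cpp:361: error: (-201:Incorrect size of input array) There should be at least 5 points to fit the ellipse in function 'fitEllipseNoDirect'
```

```bash
sed -i 's/t=cam("top")/t=pickle.load(open("top0.pkl","rb"))/;s/pt,et=blob(t,proj(t,P),9,12)/pt=np.array(eval(sys.argv[4]))/' part.py
python3 part.py .5236 -.2359 w6 "(355,202.5)"
```

```text
px [276.24842644 195.43950653] expected [276.9 196.3] axes [35.2 36.3] rgb [192. 195. 183.] 2view (array([ 0.52383533, -0.23661166, -0.00134977]), np.float64(6.4157611680936e-05))
[ 0.52242564 -0.23632005  0.006     ]
units [ 0.07 -0.02  7.79] from [ 0.5238 -0.2363  0.1593] yaw_y deg 76.74 j6 -1.8 w 59.7 F [ 0.7 -0.1  0.2] g 0.0
```

>>> carry_out(commands=[60, 0.01, 0, 0.95, 0, 60, 0.01, 0, 0.95, 0, 60, 0.01, 0, 0.95, 0, 60, 0.01, 0, 0.95, 0, 60, 0.01, 0, 0.95, 0, 60, 0.01, 0, 0.95, 0, 60, 0.01, 0, 0.9, 0, 60, 0, 0, 0.7, 0, 60, 0, 0, 0.49, 0, 60, 0, 0, 0, 0], newtons=20)

```text
time_s: 18.05
eef_pos: [0.5221, -0.2354, 0.003]
tool_rot: [-0.362, -3.12, -0.0]
ft_force: [0.3, -0.6, 0.7]
width: 0.654
grasp_force: 0.0
```

>>> carry_out(commands=[20, 0, 0, 0, 0, 20, 0, 0, 0, 0, 20, 0, 0, 0, 0, 20, 0, 0, 0, 0, 20, 0, 0, 0, 0, 20, 0, 0, -0.5, 0, 20, 0, 0, -1, 0, 20, 0, 0, -1, 0, 20, 0, 0, -1, 0, 20, 0, 0, -1, 0])

```text
time_s: 19.3
eef_pos: [0.5225, -0.2356, 0.0953]
tool_rot: [0.362, 3.12, -0.0]
ft_force: [0.0, -0.6, -1.0]
width: 0.379
grasp_force: 20.0
```

```bash
python3 -c "
from h import *
mv([.4697,.0013,.1])"
```

```text
units [ 5.28 10.93 -0.24] from [ 0.5225 -0.2356  0.0953] yaw_y deg 76.78 j6 -1.8 w 34.6 F [ 0.  -0.6 -1. ] g 20.0
```

>>> carry_out(commands=[20, 0.5, 1, -0.03, 0, 20, 0.5, 1, -0.03, 0, 20, 0.5, 1, -0.03, 0, 20, 0.5, 1, -0.03, 0, 20, 0.5, 1, -0.03, 0, 20, 0.5, 1, -0.03, 0, 20, 0.5, 1, -0.03, 0, 20, 0.5, 1, -0.03, 0, 20, 0.5, 1, 0, 0, 20, 0.5, 1, 0, 0])

```text
time_s: 20.55
eef_pos: [0.4702, -0.0165, 0.0983]
tool_rot: [-0.361, -3.121, 0.0]
ft_force: [0.1, -0.6, -0.3]
width: 0.379
grasp_force: 20.0
```

>>> carry_out(commands=[20, 0.28, 0.93, 0, 0, 20, 0, 0, 0, 0, 20, 0, 0, 0.6, 0, 20, 0, 0, 0.6, 0, 20, 0, 0, 0.6, 0, 20, 0, 0, 0.4, 0, 20, 0, 0, 0.24, 0, 20, 0, 0, 0, 0, 20, 0, 0, 0, 0, 20, 0, 0, 0, 0])

```text
time_s: 21.8
eef_pos: [0.4693, 0.0013, 0.0501]
tool_rot: [-0.362, -3.12, 0.0]
ft_force: [-10.3, -1.7, 23.7]
width: 0.378
grasp_force: 31.9
```

>>> carry_out(commands=[50, 0, 0, 0, 0, 50, 0, 0, 0, 0, 50, 0, 0, 0, 0, 50, 0, 0, -0.4, 0, 60, 0, 0, -1, 0, 60, 0, 0, -1, 0, 60, 0, 0, -1, 0, 60, 0, 0, -1, 0, 60, 0, 0, -1, 0, 60, 0, 0, 0, 0])

```text
time_s: 23.05
eef_pos: [0.4705, 0.0014, 0.1588]
tool_rot: [0.361, 3.118, 0.0]
ft_force: [0.2, 0.1, 0.0]
width: 0.659
grasp_force: 0.0
```

```bash
python3 -c "
from h import *
c=cam('wrist');dump(c,'w7.pkl');save(c,'w7.png',4,(200,150,350,270))
mv([.4614,-.3189,.15])"
```

```text
units [ -3.25 -15.69   0.39] from [0.4699 0.0014 0.1578] yaw_y deg 76.77 j6 -1.39 w 59.8 F [0.5 0.4 0.1] g 0.0
```

View pics/w7.png

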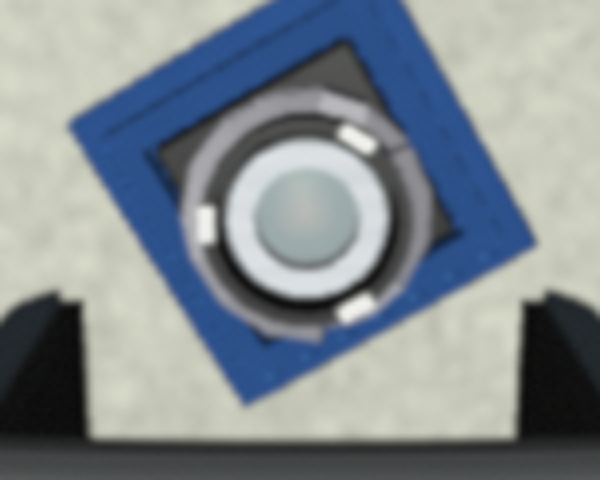

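Spacer lies flat in the bore at crop (308,217). Now the filter.

>>> carry_out(commands=[60, -0.163, -0.785, 0, 0, 60, -0.163, -0.785, 0, 0, 60, -0.163, -0.785, 0, 0, 60, -0.163, -0.785, 0, 0, 60, -0.163, -0.785, 0, 0, 60, -0.163, -0.785, 0, 0, 60, -0.163, -0.785, 0, 0, 60, -0.163, -0.785, 0, 0, 60, -0.163, -0.785, 0, 0, 60, -0.163, -0.785, 0, 0])

```text
time_s: 24.35
eef_pos: [0.4654, -0.1599, 0.1575]
tool_rot: [0.362, 3.121, 0.0]
ft_force: [0.4, -0.4, -1.0]
width: 0.658
grasp_force: 0.0
```

>>> carry_out(commands=[60, -0.163, -0.785, 0, 0, 60, -0.163, -0.785, 0, 0, 60, -0.163, -0.785, 0, 0, 60, -0.163, -0.785, 0, 0, 60, -0.163, -0.785, 0, 0, 60, -0.163, -0.785, 0, 0, 60, -0.163, -0.785, 0, 0, 60, -0.163, -0.785, 0, 0, 60, -0.163, -0.785, 0, 0, 60, -0.163, -0.785, 0, 0])

```text
time_s: 25.6
eef_pos: [0.4612, -0.3202, 0.1575]
tool_rot: [0.362, 3.121, -0.0]
ft_force: [0.5, 0.7, -0.4]
width: 0.66
grasp_force: 0.0
```

```bash
python3 part.py .4616 -.3185 w8 "(387.5,227)"
```

```text
px [275.83612061 197.31929779] expected [277.7 197.3] axes [36.7 37.3] rgb [208. 151. 100.] 2view (array([ 0.46222497, -0.32019201, -0.00288635]), np.float64(0.0014257945016447665))
[ 0.46092672 -0.32033093  0.006     ]
units [0.04 0.06 7.71] from [ 0.4614 -0.3216  0.1577] yaw_y deg 76.76 j6 -1.99 w 59.6 F [-0.7 -0.5  0.7] g 0.0
```

>>> carry_out(commands=[60, 0.01, 0.01, 0.95, 0, 60, 0.01, 0.01, 0.95, 0, 60, 0.01, 0.01, 0.95, 0, 60, 0.01, 0.01, 0.95, 0, 60, 0, 0, 0.95, 0, 60, 0, 0, 0.95, 0, 60, 0, 0, 0.9, 0, 60, 0, 0, 0.7, 0, 60, 0, 0, 0.4, 0, 60, 0, 0, 0, 0], newtons=20)

```text
time_s: 26.9
eef_pos: [0.4605, -0.3181, 0.0032]
tool_rot: [-0.362, -3.12, -0.0]
ft_force: [0.2, -0.3, -0.2]
width: 0.659
grasp_force: 0.0
```

>>> carry_out(commands=[20, 0, 0, 0, 0, 20, 0, 0, 0, 0, 20, 0, 0, 0, 0, 20, 0, 0, 0, 0, 20, 0, 0, 0, 0, 20, 0, 0, -0.5, 0, 20, 0, 0, -1, 0, 20, 0, 0, -1, 0, 20, 0, 0, -1, 0, 20, 0, 0, -1, 0])

```text
time_s: 28.15
eef_pos: [0.4608, -0.3183, 0.0953]
tool_rot: [0.362, 3.12, -0.001]
ft_force: [0.7, -0.7, 0.0]
width: 0.379
grasp_force: 20.0
```

```bash
python3 -c "
from h import *
mv([.4697,.0013,.1])"
```

```text
units [ 3.22 15.66 -0.24] from [ 0.4608 -0.3183  0.0953] yaw_y deg 76.78 j6 -1.99 w 34.6 F [ 0.7 -0.7  0. ] g 20.0
```

>>> carry_out(commands=[20, 0.2, 1, -0.04, 0, 20, 0.2, 1, -0.04, 0, 20, 0.2, 1, -0.04, 0, 20, 0.2, 1, -0.04, 0, 20, 0.2, 1, -0.04, 0, 20, 0.2, 1, -0.04, 0, 20, 0.2, 1, 0, 0, 20, 0.2, 1, 0, 0, 20, 0.2, 1, 0, 0, 20, 0.2, 1, 0, 0])

```text
time_s: 29.4
eef_pos: [0.4674, -0.113, 0.0984]
tool_rot: [0.362, 3.121, -0.0]
ft_force: [0.0, -0.2, -0.6]
width: 0.379
grasp_force: 20.0
```

>>> carry_out(commands=[20, 0.203, 0.943, 0, 0, 20, 0.203, 0.943, 0, 0, 20, 0.203, 0.943, 0, 0, 20, 0.203, 0.943, 0, 0, 20, 0.203, 0.943, 0, 0, 20, 0.203, 0.943, 0, 0, 20, 0, 0, 0, 0, 20, 0, 0, 0.7, 0, 20, 0, 0, 0.7, 0, 20, 0, 0, 0.5, 0])

```text
time_s: 30.65
eef_pos: [0.469, 0.001, 0.0589]
tool_rot: [-0.363, -3.119, 0.0]
ft_force: [0.9, -0.5, 0.2]
width: 0.382
grasp_force: 20.0
```

```bash
python3 -c "
from h import *
mv([.4697,.0013,.0525])"
```

```text
units [-0.03  0.02  0.32] from [0.469  0.001  0.0589] yaw_y deg 76.74 j6 -1.39 w 34.8 F [ 0.9 -0.5  0.2] g 20.0
```

>>> carry_out(commands=[20, -0.03, 0.02, 0.3, 0, 20, 0, 0, 0.17, 0, 20, 0, 0, 0, 0, 20, 0, 0, 0, 0, 50, 0, 0, 0, 0, 50, 0, 0, 0, 0, 50, 0, 0, 0, 0, 50, 0, 0, -0.4, 0, 60, 0, 0, -1, 0, 91, 0, 0, -1, 0])

```text
time_s: 31.9
eef_pos: [0.4702, 0.0017, 0.0999]
tool_rot: [-0.362, -3.121, 0.0]
ft_force: [-0.5, 0.6, 0.1]
width: 0.736
grasp_force: 0.0
```

>>> carry_out(commands=[91, 0, 0, -1, 0, 91, 0, 0, -1, 0, 91, 0, 0, -1, 0, 91, 0, 0, 0, 0, 91, 0, 0, 0, 0, 91, 0, 0, 0, 0, 91, 0, 0, 0, 0, 91, 0, 0, 0, 0, 91, 0, 0, 0, 0, 91, 0, 0, 0, 0])

```text
time_s: 33.15
eef_pos: [0.4703, 0.0016, 0.1589]
tool_rot: [-0.362, -3.121, -0.0]
ft_force: [-0.1, 0.2, 0.2]
width: 0.998
grasp_force: 0.0
```

```bash
python3 -c "
from h import *
c=cam('wrist');dump(c,'w9.pkl')
for q in[(.4697,.0013,.052)]:print(proj(c,q))
u,v=proj(c,(.4697,.0013,.052));im=c['img'].astype(int);r=24;u,v=int(u),int(v);w=im[v-r:v+r,u-r:u+r]
m=((w[:,:,0]-w[:,:,2])>40).astype(np.uint8);k=max(cv2.findContours(m,0,1)[0],key=cv2.contourArea);e=cv2.fitEllipse(k);p=np.array(e[0])+[u-r,v-r]
print(e[1],p,onz(c,*p,.052))
mv([.6213,-.24,.18])"
```

```text
(np.float64(275.5701535279812), np.float64(207.20280872359632))
(40.395809173583984, 41.730567932128906) [275.23845863 208.86193275] [0.4710958  0.00067078 0.052     ]
units [-10.11 -10.03  -1.05] from [0.4703 0.0016 0.1589] yaw_y deg 76.78 j6 -1.39 w 91.0 F [-0.4 -0.5 -0.2] g 0.0
```

Filter sits round and flat in the mouth at (275,209). Now the ring.

>>> carry_out(commands=[91, -0.505, -0.5, -0.05, 0, 91, -0.505, -0.5, -0.05, 0, 91, -0.505, -0.5, -0.05, 0, 91, -0.505, -0.5, -0.05, 0, 91, -0.505, -0.5, -0.05, 0, 91, -0.505, -0.5, -0.05, 0, 91, -0.505, -0.5, -0.05, 0, 91, -0.505, -0.5, -0.05, 0, 91, -0.505, -0.5, -0.05, 0, 91, -0.505, -0.5, -0.05, 0])

```text
time_s: 34.45
eef_pos: [0.5462, -0.1196, 0.169]
tool_rot: [-0.362, -3.121, -0.0]
ft_force: [0.7, -0.2, -0.8]
width: 1.0
grasp_force: 0.0
```

>>> carry_out(commands=[91, -0.505, -0.5, -0.05, 0, 91, -0.505, -0.5, -0.05, 0, 91, -0.505, -0.5, -0.05, 0, 91, -0.505, -0.5, -0.05, 0, 91, -0.505, -0.5, -0.05, 0, 91, -0.505, -0.5, -0.05, 0, 91, -0.505, -0.5, -0.05, 0, 91, -0.505, -0.5, -0.05, 0, 91, -0.505, -0.5, -0.05, 0, 91, -0.505, -0.5, -0.05, 0])

```text
time_s: 35.7
eef_pos: [0.6217, -0.24, 0.179]
tool_rot: [-0.362, -3.121, -0.0]
ft_force: [0.1, 0.3, -0.7]
width: 0.996
grasp_force: 0.0
```

```bash
cat > ring.py <<'E'
from h import *
def ring(c,z=.022,dump_=True):
    im=c["img"].astype(int);y=((im[:,:,0]-im[:,:,2]>70)&(im[:,:,1]-im[:,:,2]>60)).astype(np.uint8)
    y[300:]=0
    ks=cv2.findContours(y,cv2.RETR_EXTERNAL,cv2.CHAIN_APPROX_NONE)[0];k=max(ks,key=cv2.contourArea)
    x0,y0,w,h=cv2.boundingRect(k);print("box",x0,y0,w,h)
    hull=np.zeros_like(y);cv2.fillPoly(hull,[cv2.convexHull(k)],1)
    n,l,st,ce=cv2.connectedComponentsWithStats((hull&((im.max(2)<75))).astype(np.uint8))
    for i in range(1,n):
        if st[i][4]>5:print("dark",ce[i].round(1),st[i][4],onz(c,*ce[i],z)[:2].round(4))
    wm=(hull&(1-y)&(im.min(2)>110)).astype(np.uint8)   # window
    n,l,st,ce=cv2.connectedComponentsWithStats(wm)
    i=1+np.argmax(st[1:,4]);print("window",ce[i],st[i][4],onz(c,*ce[i],z)[:2].round(4))
if __name__=="__main__":
    c=cam("wrist");dump(c,"w10.pkl");save(c,"w10.png",4,(190,130,370,260));ring(c);mv([.62,-.24,.1])
E
python3 ring.py
```

```text
box 244 165 64 64
window [275.57454545 197.36909091] 550 [ 0.6225 -0.2407]
units [0.14 0.03 3.96] from [ 0.6225 -0.2413  0.1793] yaw_y deg 76.76 j6 -1.74 w 90.8 F [-0.8 -0.9  0.3] g 0.0
```

View pics/w10.png

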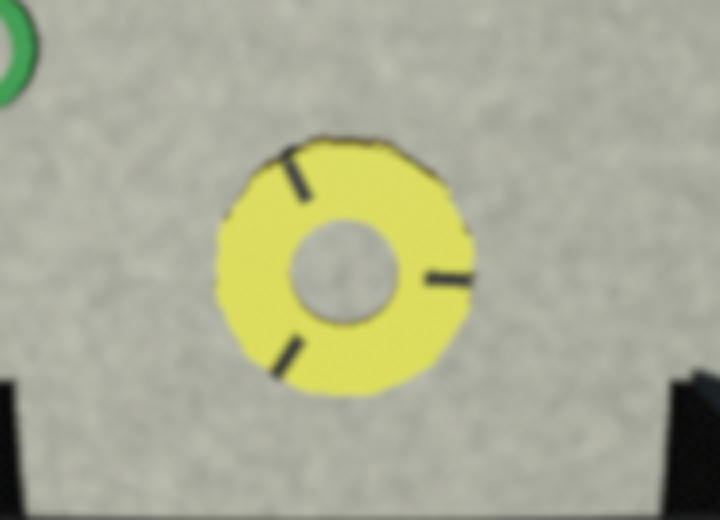

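Stripes at crop (449,280), (297,177) and (288,358); window centre at (345,271). Computing the turn.

```bash
python3 - <<'E'
from h import *
import pickle
c=pickle.load(open("w10.pkl","rb"))
S=np.array([onz(c,190+u/4,130+v/4,.022)[:2] for u,v in((449,280),(297,177),(288,358))]);W=onz(c,190+345/4,130+271/4,.022)[:2]
m=S.mean(0);print("mean",m,"window",W)
for s in S: d=s-m;e=s-W;print(np.degrees(np.arctan2(d[1],d[0])).round(1),np.degrees(np.arctan2(e[1],e[0])).round(1),np.hypot(*e))
t=pickle.load(open("top0.pkl","rb"));
P=m
for h in(.1,.004):mv([P[0],P[1],h])
E
```

```text
mean [ 0.62340678 -0.24027176] window [ 0.62304238 -0.24010701]
72.6 71.7 0.027035092800145478
-167.2 -166.7 0.027341615720152285
-46.3 -45.9 0.02765986913434318
units [-0.03  0.06  3.96] from [ 0.6225 -0.2413  0.1793] yaw_y deg 76.76 j6 -1.74 w 90.8 F [-0.8 -0.9  0.3] g 0.0
units [-0.02  0.06  8.76] from [ 0.6225 -0.2413  0.1793] yaw_y deg 76.76 j6 -1.74 w 90.8 F [-0.8 -0.9  0.3] g 0.0
```

>>> carry_out(commands=[91, -0.02, 0.06, 0.95, 0.63, 91, 0, 0, 0.95, 0, 91, 0, 0, 0.95, 0, 91, 0, 0, 0.95, 0, 91, 0, 0, 0.95, 0, 91, 0, 0, 0.95, 0, 91, 0, 0, 0.95, 0, 91, 0, 0, 0.95, 0, 91, 0, 0, 0.7, 0, 91, 0, 0, 0.44, 0], newtons=40)

```text
time_s: 37.0
eef_pos: [0.6217, -0.2381, 0.0031]
tool_rot: [-0.464, -3.107, -0.0]
ft_force: [0.7, -0.1, 0.5]
width: 0.997
grasp_force: 0.0
```

>>> carry_out(commands=[91, 0, 0, 0, 0, 50, 0, 0, 0, 0, 50, 0, 0, 0, 0, 50, 0, 0, 0, 0, 50, 0, 0, 0, 0, 50, 0, 0, 0, 0, 50, 0, 0, 0, 0, 50, 0, 0, -1, 0, 50, 0, 0, -1, 0, 50, 0, 0, -1, 0])

```text
time_s: 38.25
eef_pos: [0.6221, -0.2383, 0.0661]
tool_rot: [0.464, 3.106, -0.0]
ft_force: [-0.1, -0.3, 0.4]
width: 0.717
grasp_force: 40.0
```

>>> carry_out(commands=[50, 0, 0, -0.9, 1, 50, 0, 0, -0.9, 1, 50, 0, 0, 0, 1, 50, 0, 0, 0, 1, 50, 0, 0, 0, 1, 50, 0, 0, 0, 1, 50, 0, 0, 0, 1, 50, 0, 0, 0, 1, 50, 0, 0, 0, 1, 50, 0, 0, 0, 0.27])

```text
time_s: 39.5
eef_pos: [0.622, -0.2383, 0.1013]
tool_rot: [1.861, 2.53, 0.0]
ft_force: [0.7, 0.1, -0.8]
width: 0.718
grasp_force: 40.0
```

```bash
python3 -c "
from h import *
mv([.4697,.0014,.1])"
```

```text
units [13.71 -3.7   0.05] from [ 0.622  -0.2383  0.1013] yaw_y deg 17.34 j6 -0.7 w 65.5 F [ 0.7  0.1 -0.8] g 40.0
```

>>> carry_out(commands=[50, 0.97, -0.37, -0.25, 0, 50, 0.97, -0.37, -0.25, 0, 50, 0.97, -0.37, -0.25, 0, 50, 0.97, -0.37, -0.25, 0, 50, 0.97, -0.37, -0.25, 0, 50, 0.97, -0.37, -0.25, 0, 50, 0.97, -0.37, -0.25, 0, 50, 0.97, -0.37, -0.25, 0, 50, 0.97, -0.37, -0.25, 0, 50, 0.97, -0.37, -0.25, 0])

```text
time_s: 40.75
eef_pos: [0.4924, -0.0741, 0.1505]
tool_rot: [1.86, 2.531, 0.0]
ft_force: [0.8, 1.2, -0.1]
width: 0.721
grasp_force: 40.0
```

>>> carry_out(commands=[50, 0, 0, 0, 0, 50, 0, 0, 0, 0, 50, 0, 0, 0, 0, 50, 0, 0, 0, 0, 50, 0, 0, 0, 0, 50, 0, 0, 0, 0, 50, 0, 0, 0, 0, 50, 0, 0, 0, 0, 50, 0, 0, 0, 0, 50, 0, 0, 0, 0])

```text
time_s: 42.0
eef_pos: [0.4933, -0.0751, 0.1502]
tool_rot: [1.86, 2.532, -0.0]
ft_force: [0.2, 0.4, -1.1]
width: 0.718
grasp_force: 40.0
```

```bash
python3 - <<'E'
from h import *
from b import dots
from ring import ring
c=cam("wrist");dump(c,"w11.pkl");save(c,"w11.png",4,(180,120,380,270))
s=arm.state();print(s["eef_pos"])
u,v=map(int,proj(c,(.4697,.0014,.05)));print(u,v)
for d in dots(c,u-35,v-35,u+35,v+35,185):
    if d[2]>8:print("dot",np.round(d,1),onz(c,d[0],d[1],.05)[:2].round(4))
ring(c,s["eef_pos"][2]+.018)
mv([.4697,.0014,.1])
E
```

```text
[288.8 185.5  32. ] [0.4533 0.0165]
[250.9 207.1  42. ] [ 0.4646 -0.0206]
[243.1 233.4  98. ] [ 0.4868 -0.0337]
[289.  227.9  34. ] [0.4912 0.0082]
[302.1 236.4  75. ] [0.5018 0.018 ]
[290.5 239.    4. ] [0.5019 0.0072]
[ 0.49327355 -0.07512776  0.15014263]
276 114
dot [262.   90.5  41. ] [0.4525 0.0172]
dot [303.3 114.1  49. ] [0.4909 0.0086]
dot [262.2 137.3  43. ] [ 0.4643 -0.0202]
box 211 201 129 59
dark [242.1 210.2] 24 [ 0.4691 -0.0535]
dark [248.  224.7] 97 [ 0.4739 -0.0597]
window [290.81176471 253.48823529] 170 [ 0.4988 -0.0678]
units [4.   0.02 2.51] from [ 0.4933 -0.0751  0.1501] yaw_y deg 17.38 j6 -0.5 w 65.8 F [ 0.2  0.5 -0.7] g 40.0
```

View pics/w11.png

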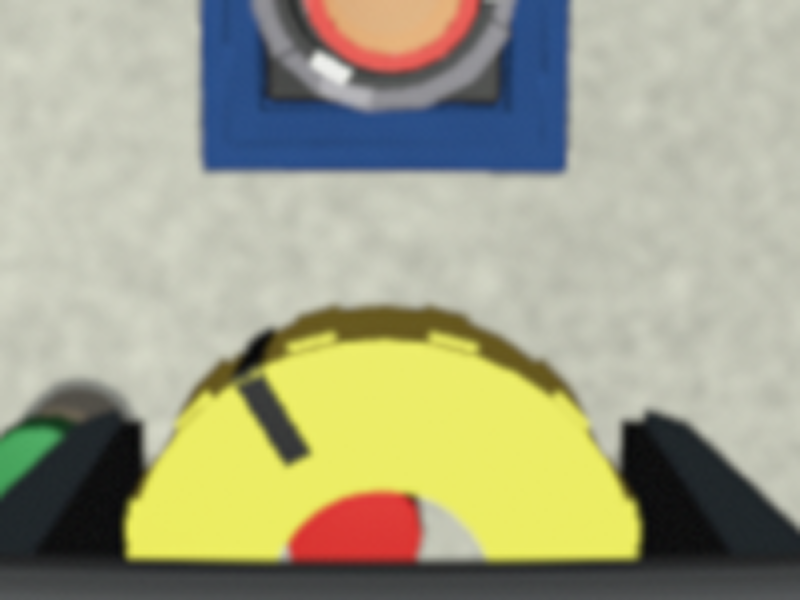

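```bash
sed -i '/^c=pickle/,$d' b.py; python3 - <<'E'
from h import *
import pickle
c=pickle.load(open("w11.pkl","rb"));s=arm.state();M=R.from_rotvec(s["tool_rot"]).as_matrix()
f=lambda u,v,z:(M.T@(onz(c,180+u/4,120+v/4,z)-s["eef_pos"]))[:2]*1000
z=s["eef_pos"][2]+.018
print("win top",f(383,491,z),"edge",f(383,339,z),"left",f(127,520,z),"right",f(640,520,z))
a,b=f(298,458,z),f(252,384,z);print("stripe",a,b,np.degrees(np.arctan2(*(a[::-1]))),np.degrees(np.arctan2(*(b[::-1]))))
B=np.array([.4692,.0019,.05]);print("barrel in tool",(M.T@(B-s["eef_pos"]))*1000)
E
```

```text
win top [11.10479472 -0.17200371] edge [30.6245489  -0.16435386] left [  6.94666856 -32.9034076 ] right [ 6.89660666 32.70117547]
stripe [ 15.45013965 -10.7456788 ] [ 24.97948727 -16.23751878] -34.81887980368548 -33.025241435582295
barrel in tool [8.07016760e+01 3.24017934e-02 1.00142885e+02]
```

>>> carry_out(commands=[50, 0.415, 0, 0.25, 0, 50, 0.415, 0, 0.25, 0, 50, 0.415, 0, 0.25, 0, 50, 0.415, 0, 0.25, 0, 50, 0.415, 0, 0.25, 0, 50, 0.415, 0, 0.25, 0, 50, 0.415, 0, 0.25, 0, 50, 0.415, 0, 0.25, 0, 50, 0.415, 0, 0.25, 0, 50, 0.415, 0, 0.25, 0])

```text
time_s: 43.3
eef_pos: [0.4683, 0.0046, 0.0998]
tool_rot: [1.86, 2.532, 0.0]
ft_force: [-0.9, -0.6, -0.2]
width: 0.721
grasp_force: 40.0
```

>>> carry_out(commands=[50, 0, 0, 0.5, 0, 50, 0, 0, 0.5, 0, 50, 0, 0, 0.5, 0, 50, 0, 0, 0.4, 0, 50, 0, 0, 0.2, 0, 50, 0, 0, 0.1, 0, 50, 0, 0, 0.1, 0, 50, 0, 0, 0, 0, 50, 0, 0, 0, 0, 50, 0, 0, 0, 0])

```text
time_s: 44.55
eef_pos: [0.4686, 0.0041, 0.0543]
tool_rot: [1.86, 2.531, 0.0]
ft_force: [-0.6, -0.2, -1.0]
width: 0.717
grasp_force: 40.0
```

```bash
python3 -c "
from h import *
mv([.4692,.0019,.0436])"
```

```text
units [-0.11 -0.    0.53] from [0.4686 0.0041 0.0543] yaw_y deg 17.38 j6 -0.34 w 65.4 F [-0.6 -0.2 -1. ] g 40.0
```

>>> carry_out(commands=[50, 0, 0, 0.1, 0, 50, 0, 0, 0.1, 0, 50, 0, 0, 0.1, 0, 50, 0, 0, 0.1, 0, 50, 0, 0, 0.1, 0, 50, 0, 0, 0.02, 0, 50, 0, 0, 0, 0, 50, 0, 0, 0, 0, 50, 0, 0, 0, 0, 50, 0, 0, 0, 0])

```text
time_s: 45.8
eef_pos: [0.4686, 0.0041, 0.0442]
tool_rot: [-1.86, -2.532, 0.0]
ft_force: [-4.8, 0.3, 15.2]
width: 0.718
grasp_force: 40.0
```

```bash
python3 -c "
from h import *
mv([.4692,.0019,.0436]);print(arm.state()['moment'])"
```

```text
units [-0.11 -0.    0.03] from [0.4686 0.0041 0.0442] yaw_y deg 17.38 j6 -0.34 w 65.5 F [-4.8  0.3 15.2] g 40.0
[-0.01122477  0.92092222  0.069732  ]
```

Ring seated (foot ≈ 41 mm, 15 N contact). Screwing clockwise with the matching descent, keeping the ring's axis fixed.

>>> carry_out(commands=[50, 0, 0, 0, 0, 50, 0, 0.012, 0.031, 1, 50, 0, 0.012, 0.031, 1, 50, 0, 0.012, 0.031, 1, 50, 0, 0.012, 0.031, 1, 50, 0, 0.012, 0.031, 1, 50, 0, 0.012, 0.031, 1, 50, 0, 0.012, 0.031, 1, 50, 0, 0.012, 0.031, 1, 50, 0, 0, 0, 0], newtons=60)

```text
time_s: 47.05
eef_pos: [0.4716, 0.0039, 0.0394]
tool_rot: [2.73, 1.553, 0.003]
ft_force: [1.1, 0.7, 10.5]
width: 0.72
grasp_force: 60.0
```

```bash
python3 -c "
from h import *
mv([.4692,.0019,.0436]);print(arm.state()['moment'])"
```

```text
units [-0.15 -0.05 -0.21] from [0.4716 0.0039 0.0394] yaw_y deg -30.73 j6 0.5 w 65.7 F [ 1.1  0.7 10.5] g 60.0
[-0.08989457  0.05927234 -0.12607853]
```

>>> carry_out(commands=[50, 0, 0.012, 0.031, 1, 50, 0, 0.012, 0.031, 1, 50, 0, 0.012, 0.031, 1, 50, 0, 0.006, 0.015, 0.5, 50, 0, 0.006, 0.015, 0.5, 50, 0, 0, 0, 0, 50, 0, 0, 0, 0, 50, 0, 0, 0, 0, 50, 0, 0, 0, 0, 50, 0, 0, 0, 0])

```text
time_s: 48.3
eef_pos: [0.4727, 0.0032, 0.0377]
tool_rot: [2.992, 0.955, 0.004]
ft_force: [-4.0, -2.1, 30.0]
width: 0.72
grasp_force: 60.0
```

```bash
python3 -c "
from h import *
mv([.4692,.0019,.0436]);print(arm.state()['moment'])"
```

```text
units [-0.18 -0.05 -0.29] from [0.4727 0.0032 0.0377] yaw_y deg -54.61 j6 0.91 w 65.7 F [-4.  -2.1 30. ] g 60.0
[-0.40570092  1.01399777  0.05421935]
```

>>> carry_out(commands=[50, 0, 0.006, -0.02, 0.4, 50, 0, 0.004, -0.02, 0.4, 50, 0, 0, 0, 0, 50, 0, 0, 0, 0, 50, 0, 0, 0, 0, 50, 0, 0, 0, 0, 50, 0, 0, 0, 0, 50, 0, 0, 0, 0, 50, 0, 0, 0, 0, 50, 0, 0, 0, 0])

```text
time_s: 49.55
eef_pos: [0.4725, 0.0031, 0.0378]
tool_rot: [3.03, 0.828, 0.003]
ft_force: [0.9, -1.0, 11.3]
width: 0.716
grasp_force: 60.0
```

```bash
python3 -c "
from h import *
mv([.4692,.0019,.0436]);print(arm.state()['moment'])"
```

```text
units [-0.17 -0.03 -0.29] from [0.4725 0.0031 0.0378] yaw_y deg -59.43 j6 0.99 w 65.3 F [ 0.9 -1.  11.3] g 60.0
[-0.29883731  0.18376978 -0.09224298]
```

>>> carry_out(commands=[91, 0, 0, 0, 0, 91, 0, 0, 0, 0, 91, 0, 0, 0, 0, 91, 0, 0, -0.5, 0, 91, 0, 0, -1, 0, 91, 0, 0, -1, 0, 91, 0, 0, -1, 0, 91, 0, 0, -1, 0, 91, 0, 0, -1, 0, 91, 0, 0, -1, 0])

```text
time_s: 50.8
eef_pos: [0.4711, 0.0032, 0.1684]
tool_rot: [3.03, 0.828, 0.001]
ft_force: [-0.1, 0.0, -0.4]
width: 0.996
grasp_force: 0.0
```

>>> carry_out(commands=[0, 0, 0, -0.4, -0.99, 0, 0, 0, -0.4, -0.99, 0, 0, 0, -0.4, -0.99, 0, 0, 0, -0.4, -0.99, 0, 0, 0, -0.4, -0.99, 0, 0, 0, -0.4, -0.99, 0, 0, 0, -0.4, -0.99, 0, 0, 0, -0.4, -0.99, 0, 0, 0, -0.4, -0.99, 0, 0, 0, -0.4, -0.99], newtons=20)

```text
time_s: 52.05
eef_pos: [0.4709, 0.0032, 0.2479]
tool_rot: [2.218, 2.225, 0.0]
ft_force: [0.0, -0.7, -0.8]
width: 0.005
grasp_force: 0.0
```

>>> carry_out(commands=[0, 0.985, 0.19, 0, 0, 0, 0.985, 0.19, 0, 0, 0, 0.985, 0.19, 0, 0, 0, 0.985, 0.19, 0, 0, 0, 0.985, 0.19, 0, 0, 0, 0.985, 0.19, 0, 0, 0, 0.985, 0.19, 0, 0, 0, 0.985, 0.19, 0, 0, 0, 0.985, 0.19, 0, 0, 0, 0.985, 0.19, 0, 0])

```text
time_s: 53.3
eef_pos: [0.5095, 0.2015, 0.2471]
tool_rot: [-2.222, -2.221, 0.0]
ft_force: [0.4, -0.3, -0.0]
width: 0.006
grasp_force: 0.0
```

```bash
python3 - <<'E'
from h import *
c=cam("wrist");dump(c,"w12.pkl");save(c,"w12.png",3,(150,20,410,220));mv([.5,.28,.2])
E
```

```text
units [ 3.85 -0.5   2.36] from [0.51   0.203  0.2472] yaw_y deg 0.0 j6 0.34 w 0.3 F [-0.2 -0.2 -0. ] g 0.0
```

View pics/w12.png

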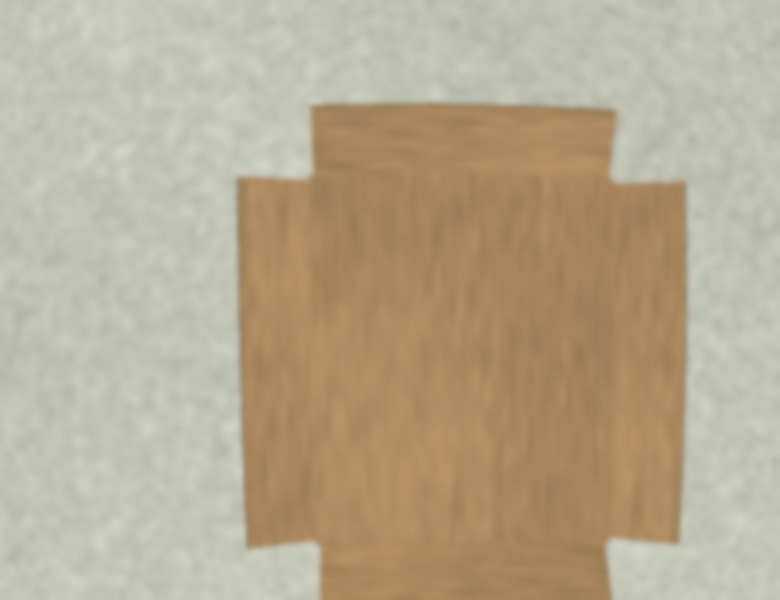

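Carton floor corners at crop (314,178), (612,182), (606,540), (320,542); the walls stick out beyond all four edges.

```bash
python3 - <<'E'
from h import *
import pickle
c=pickle.load(open("w12.pkl","rb"))
f=lambda u,v,z=.002:onz(c,150+u/3,20+v/3,z)[:2]
C=np.array([f(*p) for p in((314,178),(612,182),(606,540),(320,542))]);print(C.round(4).tolist(),"centre",C.mean(0))
e=C[1]-C[0]+C[2]-C[3];g=C[0]-C[3]+C[1]-C[2];print("yaw",np.degrees(np.arctan2(e[1],e[0])),np.degrees(np.arctan2(-g[0],g[1])),np.linalg.norm(e)/2,np.linalg.norm(g)/2)
for n,p in dict(left=(462,105),minusx=(242,362),plusx=(684,362)).items():print(n,f(*p,.002),f(*p,.022))
r=pickle.load(open("top0.pkl","rb"));im=r["img"].astype(int);m=((im[:,:,0]-im[:,:,2]>30)&(im[:,:,0]<190)).astype(np.uint8);m[:140]=0;m[245:]=0;m[:,:100]=0;m[:,205:]=0
k=max(cv2.findContours(m,0,2)[0],key=cv2.contourArea);x,y,w,h=cv2.boundingRect(k);print("top box",x,y,w,h,onz(r,x,y,.02),onz(r,x+w,y+h,.02),onz(r,x+w/2,y+h/2,.02))
E
```

```text
[[0.4832, 0.3348], [0.6107, 0.3359], [0.6115, 0.1781], [0.4847, 0.1771]] centre [0.54752649 0.25646403]
yaw 0.4811515254710669 0.41937457201261674 0.12718727158814674 0.15774571595646783
left [0.54585701 0.36743094] [0.54410811 0.36262843]
minusx [0.45206473 0.255943  ] [0.45481674 0.25649058]
plusx [0.64428926 0.25819852] [0.63781679 0.25863786]
top box 116 156 84 74 [0.63691747 0.36366472 0.02      ] [0.45307557 0.15330984 0.02      ] [0.54492036 0.25840013 0.02      ]
```

>>> carry_out(commands=[0, 0.268, -0.475, 0.75, 0, 0, 0.268, -0.475, 0.75, 0, 0, 0.268, -0.475, 0.75, 0, 0, 0.268, -0.475, 0.75, 0, 0, 0.268, -0.475, 0.75, 0, 0, 0.268, -0.475, 0.75, 0, 0, 0.268, -0.475, 0.75, 0, 0, 0.268, -0.475, 0.75, 0, 0, 0.268, -0.475, 0.75, 0, 0, 0.268, -0.475, 0.75, 0])

```text
time_s: 54.6
eef_pos: [0.4137, 0.2541, 0.0961]
tool_rot: [-2.222, -2.221, 0.0]
ft_force: [0.0, -0.4, 0.7]
width: 0.006
grasp_force: 0.0
```

>>> carry_out(commands=[0, 0, 0, 0.9, 0, 0, 0, 0, 0.9, 0, 0, 0, 0, 0.9, 0, 0, 0, 0, 0.9, 0, 0, 0, 0, 0.7, 0, 0, 0, 0, 0.15, 0, 0, 0, 0.5, 0, 0, 0, 0, 0.5, 0, 0, 0, 0, 0.5, 0, 0, 0, 0, 0.5, 0, 0])

```text
time_s: 55.85
eef_pos: [0.4455, 0.2518, 0.0066]
tool_rot: [-2.218, -2.211, 0.028]
ft_force: [-81.0, 20.6, 43.4]
width: 0.005
grasp_force: 42.6
```

```bash
python3 -c "
from h import *
mv([.4665,.2565,.008])"
```

```text
units [ 0.24  1.05 -0.09] from [0.4455 0.2518 0.0066] yaw_y deg -0.16 j6 0.46 w 0.5 F [-81.   20.6  43.4] g 42.6
```

```bash
python3 -c "
from h import *
for i in range(3):
    c=cam('scene');s=arm.state();print(s['eef_pos'],s['ft_force'],s['moment'])
save(c,'s13.png',4,(300,130,450,250))"
```

```text
[0.44536393 0.25149765 0.00637206] [-48.18881607   6.76694327  28.43513665] [1.09617555 8.49641642 0.07666274]
[0.44557115 0.25135683 0.0063337 ] [-51.64037835   8.62270588  31.09262887] [1.39482202 9.33334615 0.14366606]
[0.44555889 0.25128696 0.00634961] [-52.33779013   8.46991331  31.08372844] [1.45803683 9.20108011 0.16178792]
```

View pics/s13.png

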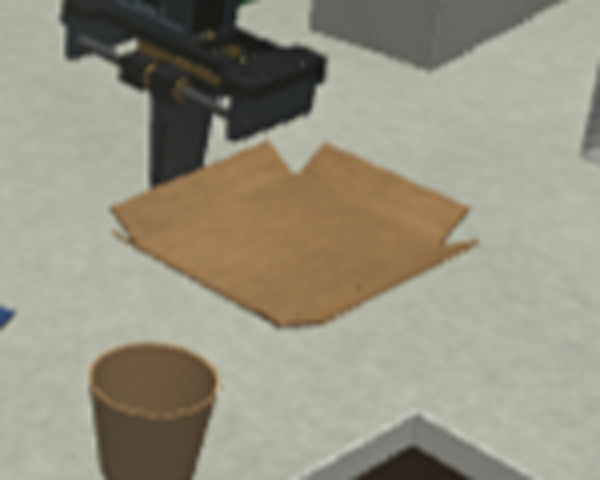

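The finger is pressed on the free edge of the near (-x) wall at crop (175,185). The wall is jammed: the force runs along it, so it can't rotate. Easing off and moving up with the edge.

>>> carry_out(commands=[0, 0, -0.15, -0.1, 0, 0, 0, 0, -0.15, 0, 0, 0, 0, -0.15, 0, 0, 0, 0, -0.1, 0, 0, 0, 0, 0, 0, 0, 0, 0, 0, 0, 0, 0, 0, 0, 0, 0, 0, 0, 0, 0, 0, 0, 0, 0, 0, 0, 0, 0, 0, 0])

```text
time_s: 57.25
eef_pos: [0.4513, 0.2538, 0.0181]
tool_rot: [-2.222, -2.221, 0.0]
ft_force: [-0.5, -0.3, -0.2]
width: 0.008
grasp_force: 0.0
```

```bash
python3 -c "
from h import *
mv([.4665,.2565,.008]);print(arm.state()['moment'])"
```

```text
units [0.14 0.76 0.5 ] from [0.4513 0.2538 0.0181] yaw_y deg -0.02 j6 0.47 w 0.7 F [-0.5 -0.3 -0.2] g 0.0
[-0.13197265  0.00222252  0.00943948]
```

```bash
cat > walls.py <<'E'
from h import *
cx,cy,yw=.5475,.2565,np.radians(.45)
def prof(c,w):
    """brown length along each wall's arc: for every angle above the table, is the pixel 2 mm inside the free edge brown?"""
    n={"-x":(-1,0),"+x":(1,0),"-y":(0,-1),"+y":(0,1)}[w];n=np.array(n);t=np.array([-n[1],n[0]]);half=.065 if n[0] else .08
    im=c["img"].astype(int);out=""
    for a in range(10,100,5):
        s=0
        for k in(-.045,-.03,.03,.045):
            q=n*(half+.031*np.cos(np.radians(a)))+t*k;q=np.array([cx+q[0]*np.cos(yw)-q[1]*np.sin(yw),cy+q[0]*np.sin(yw)+q[1]*np.cos(yw),.0015+.031*np.sin(np.radians(a))])
            u,v=proj(c,q);p=im[int(round(v)),int(round(u))] if 0<=v<420 and 0<=u<560 else [0,0,0]
            s+=p[0]-p[2]>28
        out+=str(s)
    return out
if __name__=="__main__":
    for n in("top","scene"):
        c=cam(n)
        for w in("-x","+x","-y","+y"):print(n,w,prof(c,w))
E
python3 walls.py
```

```text
top -x 000000002222222222
top +x 000004444444444444
top -y 000000004444444444
top +y 444444444444444433
scene -x 444444444444444444
scene +x 000014444444444444
scene -y 000000144444444444
scene +y 444444444344444444
```

>>> carry_out(commands=[0, 0, 0.1, -0.06, 0, 0, 0, 0.1, -0.06, 0, 0, 0, 0.1, 0, 0, 0, 0, 0.1, 0, 0, 0, 0, 0.1, 0, 0, 0, 0, 0.1, 0, 0, 0, 0, 0.1, 0, 0, 0, 0, 0.03, 0, 0, 0, 0, 0, 0, 0, 0, 0, 0, 0, 0])

```text
time_s: 58.6
eef_pos: [0.466, 0.2538, 0.0205]
tool_rot: [2.222, 2.221, 0.0]
ft_force: [0.5, 0.3, 0.1]
width: 0.005
grasp_force: 0.1
```

```bash
python3 -c "
from h import *
mv([.4665,.2565,.008])"; python3 walls.py
```

```text
units [0.13 0.03 0.63] from [0.466  0.2538 0.0205] yaw_y deg -0.02 j6 0.46 w 0.4 F [0.5 0.3 0.1] g 0.1
top -x 000000000000001222
top +x 000004444444444444
top -y 000000004444444444
top +y 333333333333322222
scene -x 444423110011344444
scene +x 000014444444444444
scene -y 000000143444444444
scene +y 444444444344444444
```

>>> carry_out(commands=[0, 0, 0.05, 0, 0, 0, 0, 0.05, 0, 0, 0, 0, 0.05, 0, 0, 0, 0, 0, 0, 0, 0, 0, 0, 0, 0, 0, 0, 0, 0, 0, 0, 0, 0, 0, 0, 0, 0, 0, 0, 0, 0, 0, 0, 0, 0, 0, 0, 0, 0, 0])

```text
time_s: 59.95
eef_pos: [0.4689, 0.2538, 0.0205]
tool_rot: [-2.222, -2.221, 0.0]
ft_force: [0.1, 0.3, -0.1]
width: 0.004
grasp_force: 0.0
```

```bash
python3 -c "
from h import *
mv([.4665,.2565,.008])"; python3 walls.py | grep -- -x
```

```text
units [ 0.14 -0.12  0.63] from [0.4689 0.2538 0.0205] yaw_y deg -0.02 j6 0.45 w 0.4 F [ 0.1  0.3 -0.1] g 0.0
top -x 000000000000000122
scene -x 344210000000033444
```

>>> carry_out(commands=[0, 0, 0.04, 0, 0, 0, 0, 0.04, 0, 0, 0, 0, 0.04, 0, 0, 0, 0, 0, 0, 0, 0, 0, 0, 0, 0, 0, 0, 0, 0, 0, 0, 0, 0, 0, 0, 0, 0, 0, 0, 0, 0, 0, 0, 0, 0, 0, 0, 0, 0, 0])

```text
time_s: 61.3
eef_pos: [0.4713, 0.2538, 0.0205]
tool_rot: [-2.222, -2.221, -0.0]
ft_force: [0.6, -0.2, -0.5]
width: 0.004
grasp_force: 0.0
```

```bash
python3 -c "
from h import *
mv([.4665,.2565,.008])"; python3 walls.py | grep -- -x
```

```text
units [ 0.14 -0.24  0.63] from [0.4713 0.2538 0.0205] yaw_y deg -0.02 j6 0.45 w 0.3 F [ 0.6 -0.2 -0.5] g 0.0
top -x 000000000000000022
scene -x 342100000000011244
```

>>> carry_out(commands=[0, 0, 0.05, 0, 0, 0, 0, 0.05, 0, 0, 0, 0, 0, 0, 0, 0, 0, 0, 0, 0, 0, 0, 0, 0, 0, 0, 0, 0, 0, 0, 0, 0, 0, 0, 0, 0, 0, 0, 0, 0, 0, 0, 0, 0, 0, 0, 0, 0, 0, 0])

```text
time_s: 62.65
eef_pos: [0.4723, 0.2536, 0.0203]
tool_rot: [-2.221, -2.22, 0.003]
ft_force: [-7.1, 1.3, 4.3]
width: 0.004
grasp_force: 3.6
```

```bash
python3 -c "
from h import *
mv([.4665,.2565,.008])"; python3 walls.py | grep -- -x
```

```text
units [ 0.15 -0.29  0.61] from [0.4723 0.2536 0.0203] yaw_y deg -0.02 j6 0.45 w 0.4 F [-7.1  1.3  4.3] g 3.6
top -x 000000000000000012
scene -x 341000000000000144
```

Near wall is up at its stop (7 N). Next the +y wall, using an in-and-up arc.

>>> carry_out(commands=[0, 0, -0.5, 0, 0, 0, 0, -0.5, 0, 0, 0, 0, 0, -1, 0, 0, 0, 0, -1, 0, 0, 0, 0, -1, 0, 0, 0.9, 0.6, 0, 0, 0, 0.9, 0.6, 0, 0, 0, 0.9, 0.6, 0, 0, 0, 0.9, 0.6, 0, 0, 0, 0.9, 0.6, 0, 0])

```text
time_s: 64.0
eef_pos: [0.5132, 0.3443, 0.0805]
tool_rot: [2.222, 2.221, -0.0]
ft_force: [0.1, -0.3, -0.3]
width: 0.003
grasp_force: 0.0
```

>>> carry_out(commands=[0, 0.873, 0.593, 0, 0, 0, 0.873, 0.593, 0, 0, 0, 0.873, 0.593, 0, 0, 0, 0, 0, 0, 0, 0, 0, 0, 0.9, 0, 0, 0, 0, 0.9, 0, 0, 0, 0, 0.9, 0, 0, 0, 0, 0.7, 0, 0, 0, 0, 0.25, 0, 0, 0, 0, 0, 0])

```text
time_s: 65.25
eef_pos: [0.5489, 0.3961, 0.0072]
tool_rot: [-2.222, -2.221, 0.0]
ft_force: [0.7, 0.5, 0.1]
width: 0.004
grasp_force: 0.0
```

```bash
python3 -c "
from h import *
mv([.5475,.382,.006])"; python3 walls.py
```

```text
units [-0.7  -0.07  0.06] from [0.5489 0.3961 0.0072] yaw_y deg -0.03 j6 0.59 w 0.4 F [0.7 0.5 0.1] g 0.0
top -x 000000000000000034
top +x 000004444444444444
top -y 000000004444444444
top +y 444444444444444444
scene -x 341100000000000144
scene +x 000014444444444444
scene -y 000000143333433333
scene +y 444444444344444444
```

>>> carry_out(commands=[0, -0.35, 0, 0, 0, 0, -0.35, 0, 0, 0, 0, -0.16, 0, -0.23, 0, 0, -0.2, 0, -0.2, 0, 0, -0.23, 0, -0.16, 0, 0, -0.25, 0, -0.12, 0, 0, -0.27, 0, 0, 0, 0, -0.2, 0, 0, 0, 0, 0, 0, 0, 0, 0, 0, 0, 0, 0])

```text
time_s: 66.6
eef_pos: [0.5488, 0.3558, 0.0216]
tool_rot: [2.222, 2.221, -0.001]
ft_force: [0.6, 0.7, 0.1]
width: 0.005
grasp_force: 0.2
```

```bash
python3 -c "
from h import *
mv([.5475,.354,.006])"; python3 walls.py|grep y
```

```text
units [-0.09 -0.07  0.78] from [0.5488 0.3558 0.0216] yaw_y deg -0.02 j6 0.54 w 0.5 F [0.6 0.7 0.1] g 0.2
top -y 000000004444444444
top +y 000000000000000120
scene -y 000000143333333333
scene +y 223333102000001343
```

>>> carry_out(commands=[0, -0.06, 0, 0, 0, 0, -0.06, 0, 0, 0, 0, 0, 0, 0, 0, 0, 0, 0, 0, 0, 0, 0, 0, 0, 0, 0, 0, 0, 0, 0, 0, 0, 0, 0, 0, 0, 0, 0, 0, 0, 0, 0, 0, 0, 0, 0, 0, 0, 0, 0])

```text
time_s: 67.95
eef_pos: [0.5489, 0.3551, 0.0217]
tool_rot: [-2.222, -2.22, -0.004]
ft_force: [-1.9, 15.3, -5.6]
width: 0.008
grasp_force: 7.7
```

```bash
python3 -c "
from h import *
mv([.5475,.354,.006])"; python3 walls.py|grep +y
```

```text
units [-0.06 -0.07  0.79] from [0.5489 0.3551 0.0217] yaw_y deg -0.05 j6 0.54 w 0.7 F [-1.9 15.3 -5.6] g 7.7
top +y 000000000000000021
scene +y 223332002000000244
```

>>> carry_out(commands=[0, 0.5, 0, 0, 0, 0, 0.5, 0, 0, 0, 0, 0, 0, -1, 0, 0, 0, 0, -1, 0, 0, 0, 0, -1, 0, 0, -0.7, 0.74, 0, 0, 0, -0.7, 0.74, 0, 0, 0, -0.7, 0.74, 0, 0, 0, -0.7, 0.74, 0, 0, 0, -0.7, 0.74, 0, 0])

```text
time_s: 69.3
eef_pos: [0.6239, 0.3022, 0.0813]
tool_rot: [-2.222, -2.22, 0.001]
ft_force: [0.0, 1.0, -0.5]
width: 0.007
grasp_force: 0.0
```

>>> carry_out(commands=[0, -0.81, 0.87, 0, 0, 0, -0.81, 0.87, 0, 0, 0, -0.81, 0.87, 0, 0, 0, 0, 0, 0, 0, 0, 0, 0, 0.9, 0, 0, 0, 0, 0.9, 0, 0, 0, 0, 0.9, 0, 0, 0, 0, 0.7, 0, 0, 0, 0, 0.33, 0, 0, 0, 0, 0, 0])

```text
time_s: 70.55
eef_pos: [0.6749, 0.2548, 0.0066]
tool_rot: [-2.222, -2.221, 0.001]
ft_force: [-0.1, -0.3, 0.2]
width: 0.005
grasp_force: 0.0
```

```bash
python3 -c "
from h import *
mv([.655,.2565,.006])"; python3 walls.py
```

```text
units [ 0.08 -1.    0.03] from [0.6749 0.2548 0.0066] yaw_y deg -0.02 j6 0.33 w 0.5 F [-0.1 -0.3  0.2] g 0.0
top -x 000000000000000000
top +x 000002222222222222
top -y 000000004444444444
top +y 000000000000000000
scene -x 341100000000000144
scene +x 000002222333333434
scene -y 000000143334443334
scene +y 000111000000111110
```

>>> carry_out(commands=[0, 0, -0.5, 0, 0, 0, 0, -0.45, 0, 0, 0, 0, -0.16, -0.25, 0, 0, 0, -0.2, -0.2, 0, 0, 0, -0.23, -0.16, 0, 0, 0, -0.25, -0.1, 0, 0, 0, -0.27, 0, 0, 0, 0, -0.25, 0, 0, 0, 0, 0, 0, 0, 0, 0, 0, 0, 0])

```text
time_s: 71.9
eef_pos: [0.629, 0.2549, 0.0213]
tool_rot: [2.222, 2.221, 0.0]
ft_force: [0.6, -0.5, 0.7]
width: 0.004
grasp_force: 0.0
```

```bash
python3 -c "
from h import *
mv([.6227,.2565,.006])"; python3 walls.py|grep +x
```

```text
units [ 0.08 -0.31  0.76] from [0.629  0.2549 0.0213] yaw_y deg -0.03 j6 0.35 w 0.4 F [ 0.6 -0.5  0.7] g 0.0
top +x 000002222222222222
scene +x 000014444433322222
```

The finger rode over the +x wall, since I started rising before contact. Backing out and redoing it with contact first.

>>> carry_out(commands=[0, 0, 0, -0.9, 0, 0, 0, 0, -0.9, 0, 0, 0, 0.8, 0, 0, 0, 0, 0.8, 0, 0, 0, 0, 0.6, 0, 0, 0, 0, 0, 0, 0, 0, 0, 0, 0.9, 0, 0, 0, 0, 0.9, 0, 0, 0, 0, 0.5, 0, 0, 0, 0, 0.25, 0])

```text
time_s: 73.25
eef_pos: [0.6723, 0.2548, 0.0051]
tool_rot: [-2.221, -2.221, 0.002]
ft_force: [-0.6, 0.3, 0.4]
width: 0.002
grasp_force: 0.0
```

>>> carry_out(commands=[0, 0, 0, 0, 0, 0, 0, -0.4, 0, 0, 0, 0, -0.3, 0, 0, 0, 0, -0.2, 0, 0, 0, 0, -0.1, 0, 0, 0, 0, -0.1, 0, 0, 0, 0, -0.1, 0, 0, 0, 0, 0, 0, 0, 0, 0, 0, 0, 0, 0, 0, 0, 0, 0])

```text
time_s: 74.5
eef_pos: [0.6495, 0.255, 0.0066]
tool_rot: [2.221, 2.221, 0.001]
ft_force: [5.2, -1.4, 3.2]
width: 0.005
grasp_force: 2.7
```

```bash
python3 -c "
from h import *
mv([.6227,.2565,.006])"; python3 walls.py|grep +x
```

```text
units [ 0.08 -1.34  0.03] from [0.6495 0.255  0.0066] yaw_y deg -0.02 j6 0.34 w 0.5 F [ 5.2 -1.4  3.2] g 2.7
top +x 000002222222222222
scene +x 000002222222222222
```

>>> carry_out(commands=[0, 0, -0.1, -0.15, 0, 0, 0, -0.15, -0.2, 0, 0, 0, -0.2, -0.18, 0, 0, 0, -0.23, -0.12, 0, 0, 0, -0.24, 0, 0, 0, 0, -0.25, 0, 0, 0, 0, 0, 0, 0, 0, 0, 0, 0, 0, 0, 0, 0, 0, 0, 0, 0, 0, 0, 0])

```text
time_s: 75.85
eef_pos: [0.6255, 0.2548, 0.0192]
tool_rot: [-2.222, -2.221, 0.0]
ft_force: [0.4, 0.7, -0.5]
width: 0.004
grasp_force: 0.0
```

```bash
python3 -c "
from h import *
mv([.6227,.2565,.006])"; python3 walls.py|grep +x
```

```text
units [ 0.08 -0.14  0.66] from [0.6255 0.2548 0.0192] yaw_y deg -0.03 j6 0.35 w 0.4 F [ 0.4  0.7 -0.5] g 0.0
top +x 000000000000000022
scene +x 000000001422232222
```

Now it follows. Pushing to the stop.

>>> carry_out(commands=[0, 0, -0.07, 0, 0, 0, 0, -0.07, 0, 0, 0, 0, -0.05, 0, 0, 0, 0, 0, 0, 0, 0, 0, 0, 0, 0, 0, 0, 0, 0, 0, 0, 0, 0, 0, 0, 0, 0, 0, 0, 0, 0, 0, 0, 0, 0, 0, 0, 0, 0, 0])

```text
time_s: 77.2
eef_pos: [0.6217, 0.2549, 0.0193]
tool_rot: [2.222, 2.221, 0.0]
ft_force: [0.6, 0.4, 1.1]
width: 0.004
grasp_force: 0.5
```

```bash
python3 -c "
from h import *
mv([.6227,.2565,.006])"; python3 walls.py|grep +x
```

```text
units [0.08 0.05 0.67] from [0.6217 0.2549 0.0193] yaw_y deg -0.02 j6 0.35 w 0.4 F [0.6 0.4 1.1] g 0.5
top +x 000000000000000002
scene +x 000000003433323322
```

>>> carry_out(commands=[0, 0, -0.06, 0, 0, 0, 0, 0, 0, 0, 0, 0, 0, 0, 0, 0, 0, 0.5, 0, 0, 0, 0, 0.5, 0, 0, 0, 0, 0, -1, 0, 0, 0, 0, -1, 0, 0, 0, 0, -1, 0, 0, -0.8, -0.5, 0, 0, 0, -0.8, -0.5, 0, 0])

```text
time_s: 78.55
eef_pos: [0.6191, 0.2216, 0.0791]
tool_rot: [-2.222, -2.221, 0.001]
ft_force: [0.1, 0.0, -0.3]
width: 0.008
grasp_force: 0.0
```

>>> carry_out(commands=[0, -0.91, -0.6, 0, 0, 0, -0.91, -0.6, 0, 0, 0, -0.91, -0.6, 0, 0, 0, -0.91, -0.6, 0, 0, 0, -0.91, -0.6, 0, 0, 0, -0.91, -0.6, 0, 0, 0, 0, 0, 0, 0, 0, 0, 0, 0.9, 0, 0, 0, 0, 0.9, 0, 0, 0, 0, 0.9, 0])

```text
time_s: 79.8
eef_pos: [0.5481, 0.114, 0.0234]
tool_rot: [-2.221, -2.221, 0.001]
ft_force: [-0.2, -0.6, 0.2]
width: 0.008
grasp_force: 0.0
```

```bash
python3 -c "
from h import *
mv([.5475,.136,.0065])"; python3 walls.py
```

```text
units [ 1.1  -0.03  0.84] from [0.5481 0.114  0.0234] yaw_y deg 0.0 j6 0.16 w 0.7 F [-0.2 -0.6  0.2] g 0.0
top -x 000000000000000022
top +x 000000000000000002
top -y 000000000000000000
top +y 000000000000000030
scene -x 000000000011000000
scene +x 000000003444444444
scene -y 000000122222222233
scene +y 212333102000001343
```

>>> carry_out(commands=[0, 0, 0, 0.5, 0, 0, 0, 0, 0.34, 0, 0, 0.4, 0, 0, 0, 0, 0.3, 0, 0, 0, 0, 0.2, 0, 0, 0, 0, 0.1, 0, 0, 0, 0, 0.1, 0, 0, 0, 0, 0.06, 0, 0, 0, 0, 0, 0, 0, 0, 0, 0, 0, 0, 0])

```text
time_s: 81.15
eef_pos: [0.5485, 0.1368, 0.0085]
tool_rot: [2.222, 2.221, -0.0]
ft_force: [-1.1, -3.4, 2.4]
width: 0.006
grasp_force: 1.6
```

```bash
python3 -c "
from h import *
mv([.5475,.158,.0065])"; python3 walls.py|grep -- -y
```

```text
units [ 1.06 -0.05  0.1 ] from [0.5485 0.1368 0.0085] yaw_y deg -0.03 j6 0.2 w 0.6 F [-1.1 -3.4  2.4] g 1.6
top -y 000000000000000000
scene -y 000000022222222222
```

Contact as predicted (y≈0.137). Arc up to the stop.

>>> carry_out(commands=[0, 0.15, 0, -0.18, 0, 0, 0.2, 0, -0.18, 0, 0, 0.22, 0, -0.12, 0, 0, 0.22, 0, -0.08, 0, 0, 0.15, 0, 0, 0, 0, 0.08, 0, 0, 0, 0, 0.06, 0, 0, 0, 0, 0, 0, 0, 0, 0, 0, 0, 0, 0, 0, 0, 0, 0, 0])

```text
time_s: 82.5
eef_pos: [0.5485, 0.1585, 0.0197]
tool_rot: [-2.222, -2.221, -0.0]
ft_force: [0.1, -0.5, -0.6]
width: 0.009
grasp_force: 0.0
```

```bash
python3 -c "
from h import *
mv([.5475,.158,.0065])"; python3 walls.py
```

```text
units [-0.03 -0.05  0.66] from [0.5485 0.1585 0.0197] yaw_y deg -0.03 j6 0.24 w 0.8 F [ 0.1 -0.5 -0.6] g 0.0
top -x 000000000000000001
top +x 000000000000000001
top -y 000000000000000000
top +y 000000000000000033
scene -x 120000011100000000
scene +x 000000004444444444
scene -y 000000012301011022
scene +y 001222002000000122
```

>>> carry_out(commands=[0, 0.08, 0, 0, 0, 0, 0.03, 0, 0, 0, 0, 0, 0, 0, 0, 0, -0.5, 0, 0, 0, 0, -0.61, 0, 0, 0, 0, 0, 0, -1, 0, 0, 0, 0, -1, 0, 0, 0, 0, -1, 0, 0, 0, 0, -1, 0, 0, 0, 0, -1, 0])

```text
time_s: 83.85
eef_pos: [0.5485, 0.1387, 0.1214]
tool_rot: [2.221, 2.221, 0.001]
ft_force: [0.3, 0.4, -0.2]
width: 0.005
grasp_force: 0.0
```

>>> carry_out(commands=[91, -0.685, -0.4, -0.15, 0, 91, -0.685, -0.4, -0.15, 0, 91, -0.685, -0.4, -0.15, 0, 91, -0.685, -0.4, -0.15, 0, 91, -0.685, -0.4, -0.15, 0, 91, -0.685, -0.4, -0.15, 0, 91, -0.685, -0.4, -0.15, 0, 91, -0.685, -0.4, -0.15, 0, 91, -0.685, -0.4, -0.15, 0, 91, -0.685, -0.4, -0.15, 0])

```text
time_s: 85.1
eef_pos: [0.4678, 0.0007, 0.1499]
tool_rot: [2.222, 2.221, 0.0]
ft_force: [-0.3, 0.2, -0.6]
width: 0.997
grasp_force: 0.0
```

>>> carry_out(commands=[91, 0, 0, 0, -0.1, 91, 0, 0, 0, 0, 91, 0, 0, 0, 0, 91, 0, 0, 0, 0, 91, 0, 0, 0, 0, 91, 0, 0, 0, 0, 91, 0, 0, 0, 0, 91, 0, 0, 0, 0, 91, 0, 0, 0, 0, 91, 0, 0, 0, 0])

```text
time_s: 86.35
eef_pos: [0.4684, 0.0016, 0.1497]
tool_rot: [2.21, 2.233, 0.0]
ft_force: [0.4, -0.1, -0.6]
width: 0.996
grasp_force: 0.0
```

```bash
python3 walls.py; python3 - <<'E'
from h import *
c=cam("wrist");dump(c,"w14.pkl");K=proj(c,(.4692,.0019,.056));print(K)
im=c["img"].astype(int);u,v=map(int,K);r=60
w=im[v-r:min(v+r,330),u-r:u+r];y=((w[:,:,0]-w[:,:,2]>60)&(w[:,:,1]-w[:,:,2]>50)).astype(np.uint8)
k=max(cv2.findContours(y,0,1)[0],key=cv2.contourArea);h=np.zeros_like(y);cv2.fillPoly(h,[cv2.convexHull(k)],1)
print(cv2.boundingRect(k));e=cv2.fitEllipse(cv2.convexHull(k));p=np.array(e[0])+[u-r,v-r];P=onz(c,*p,.056);print(e[1],p,P)
n,l,st,ce=cv2.connectedComponentsWithStats((h&(w.max(2)<95)).astype(np.uint8))
for i in range(1,n):
    if st[i][4]>8:
        q=onz(c,*(ce[i]+[u-r,v-r]),.056)-P;print(st[i][4],np.degrees(np.arctan2(q[1],q[0])).round(1),np.hypot(q[0],q[1]).round(4))
mv([P[0],P[1],.0373])
# ring top face height: top-camera rays
t=cam("top");print("top px of that point",np.round(proj(t,P),1))
save(c,"w14.png",3,(160,100,400,300))
E
```

```text
top -x 000000000000000034
top +x 000000000000000004
top -y 000000000000000004
top +y 000000000000000001
scene -x 341100000000000144
scene +x 000000003444444444
scene -y 000000033334444444
scene +y 102333102000001343
(np.float64(276.608949133869), np.float64(209.98936060589944))
(24, 21, 78, 78)
(78.76809692382812, 79.42853546142578) [278.36822128 208.48102188] [0.47066395 0.0032184  0.056     ]
37 58.8 0.0275
26 -175.8 0.0273
24 -61.0 0.0282
units [0.08 0.11 5.62] from [0.4684 0.0015 0.1497] yaw_y deg 0.58 j6 -0.06 w 91.3 F [-0.2  0.3  0.4] g 0.0
top px of that point [259.9 223.1]
```

Stripes read 60.7° against 60.6° expected, so the ring turned ≈77°. All four walls are upright. Grasping the ring and lifting straight up.

>>> carry_out(commands=[91, 0.08, 0.11, 0.9, 0, 91, 0, 0, 0.9, 0, 91, 0, 0, 0.9, 0, 91, 0, 0, 0.9, 0, 91, 0, 0, 0.9, 0, 91, 0, 0, 0.6, 0, 91, 0, 0, 0.4, 0, 91, 0, 0, 0.1, 0, 91, 0, 0, 0, 0, 91, 0, 0, 0, 0], newtons=50)

```text
time_s: 87.8
eef_pos: [0.4709, 0.0032, 0.0381]
tool_rot: [2.21, 2.232, 0.001]
ft_force: [0.1, -0.5, 1.5]
width: 1.0
grasp_force: 0.0
```

>>> carry_out(commands=[50, 0, 0, 0, 0, 50, 0, 0, 0, 0, 50, 0, 0, 0, 0, 50, 0, 0, 0, 0, 50, 0, 0, 0, 0, 50, 0, 0, -0.2, 0, 50, 0, 0, -0.3, 0, 50, 0, 0, -0.5, 0, 50, 0, 0, 0, 0, 50, 0, 0, 0, 0])

```text
time_s: 89.05
eef_pos: [0.4706, 0.0032, 0.0578]
tool_rot: [2.21, 2.232, 0.0]
ft_force: [0.4, 0.4, -2.6]
width: 0.72
grasp_force: 50.0
```

```bash
python3 -c "
from h import *
mv([.5475,.225,.11])"
```

```text
units [11.05  3.96 -2.61] from [0.4706 0.0032 0.0578] yaw_y deg 0.58 j6 -0.05 w 65.6 F [ 0.4  0.4 -2.6] g 50.0
```

>>> carry_out(commands=[50, 0, 0, -0.87, 0, 50, 0, 0, -0.87, 0, 50, 0, 0, -0.87, 0, 50, 0.85, 0.305, 0, 0, 50, 0.85, 0.305, 0, 0, 50, 0.85, 0.305, 0, 0, 50, 0.85, 0.305, 0, 0, 50, 0.85, 0.305, 0, 0, 50, 0.85, 0.305, 0, 0, 50, 0.85, 0.305, 0, 0])

```text
time_s: 90.3
eef_pos: [0.5124, 0.1238, 0.1098]
tool_rot: [-2.21, -2.233, 0.0]
ft_force: [0.9, 0.9, -3.0]
width: 0.718
grasp_force: 50.0
```

>>> carry_out(commands=[50, 0.85, 0.305, 0, 0, 50, 0.85, 0.305, 0, 0, 50, 0.85, 0.305, 0, 0, 50, 0.85, 0.305, 0, 0, 50, 0.85, 0.305, 0, 0, 50, 0.85, 0.305, 0, 0, 50, 0, 0, 0, 0, 50, 0, 0, 0.8, 0, 50, 0, 0, 0.8, 0, 50, 0, 0, 0.8, 0])

```text
time_s: 91.55
eef_pos: [0.5471, 0.2244, 0.0603]
tool_rot: [-2.21, -2.232, 0.002]
ft_force: [0.5, -1.1, -2.6]
width: 0.721
grasp_force: 50.0
```

```bash
python3 -c "
from h import *
mv([.5475,.225,.0356])"; python3 walls.py
```

```text
units [0.03 0.02 1.23] from [0.5471 0.2244 0.0603] yaw_y deg 0.55 j6 0.34 w 65.7 F [ 0.5 -1.1 -2.6] g 50.0
top -x 000000000000000000
top +x 000000000000000000
top -y 000000000000000004
top +y 000000000000000000
scene -x 342222222222222244
scene +x 000000002444444444
scene -y 000000033334444344
scene +y 212333102000001222
```

>>> carry_out(commands=[50, 0, 0, 0.4, 0, 50, 0, 0, 0.4, 0, 50, 0, 0, 0.2, 0, 50, 0, 0, 0.15, 0, 50, 0, 0, 0.07, 0, 50, 0, 0, 0, 0, 50, 0, 0, 0, 0, 50, 0, 0, 0, 0, 50, 0, 0, 0, 0, 50, 0, 0, 0, 0])

```text
time_s: 92.9
eef_pos: [0.5477, 0.2249, 0.0376]
tool_rot: [2.21, 2.232, 0.0]
ft_force: [0.5, -0.4, -3.3]
width: 0.72
grasp_force: 50.0
```

```bash
python3 -c "
from h import *
mv([.5475,.225,.0351])"
```

```text
units [ 0.   -0.01  0.12] from [0.5477 0.2249 0.0376] yaw_y deg 0.57 j6 0.34 w 65.7 F [ 0.5 -0.4 -3.3] g 50.0
```

>>> carry_out(commands=[50, 0, 0, 0.08, 0, 50, 0, 0, 0.06, 0, 50, 0, 0, 0, 0, 50, 0, 0, 0, 0, 50, 0, 0, 0, 0, 50, 0, 0, 0, 0, 50, 0, 0, 0, 0, 50, 0, 0, 0, 0, 50, 0, 0, 0, 0, 50, 0, 0, 0, 0])

```text
time_s: 94.15
eef_pos: [0.5478, 0.225, 0.0348]
tool_rot: [2.21, 2.232, 0.001]
ft_force: [1.2, 0.4, 1.8]
width: 0.718
grasp_force: 50.0
```

>>> carry_out(commands=[77, 0, 0, 0, 0, 77, 0, 0, 0, 0, 77, 0, 0, 0, 0, 77, 0, 0, 0, 0, 77, 0, 0, -0.3, 0, 77, 0, 0, -1, 0, 77, 0, 0, -1, 0, 77, 0, 0, -1, 0, 77, 0, 0, -1, 0, 77, 0, 0, -1, 0])

```text
time_s: 95.4
eef_pos: [0.5477, 0.225, 0.1423]
tool_rot: [2.21, 2.232, 0.001]
ft_force: [0.7, 0.5, 0.1]
width: 0.841
grasp_force: 0.0
```

```bash
python3 -c "
from h import *
mv([.4275,-.1281,.16])"; python3 walls.py
```

```text
units [-17.59  -6.19  -0.89] from [0.5477 0.225  0.1423] yaw_y deg 0.58 j6 0.34 w 76.7 F [0.7 0.5 0.1] g 0.0
top -x 000000000000000001
top +x 000000000000000001
top -y 000000000000000004
top +y 000000000000000000
scene -x 341100000000000143
scene +x 000000003444444444
scene -y 000000033334444344
scene +y 002333102000001342
```

>>> carry_out(commands=[50, -0.88, -0.31, -0.05, 0, 50, -0.88, -0.31, -0.05, 0, 50, -0.88, -0.31, -0.05, 0, 50, -0.88, -0.31, -0.05, 0, 50, -0.88, -0.31, -0.05, 0, 50, -0.88, -0.31, -0.05, 0, 50, -0.88, -0.31, -0.05, 0, 50, -0.88, -0.31, -0.05, 0, 50, -0.88, -0.31, -0.05, 0, 50, -0.88, -0.31, -0.05, 0], newtons=20)

```text
time_s: 96.75
eef_pos: [0.487, 0.0472, 0.1508]
tool_rot: [2.21, 2.233, 0.0]
ft_force: [-0.5, 1.1, 0.8]
width: 0.55
grasp_force: 0.0
```

>>> carry_out(commands=[50, -0.88, -0.31, -0.05, 0, 50, -0.88, -0.31, -0.05, 0, 50, -0.88, -0.31, -0.05, 0, 50, -0.88, -0.31, -0.05, 0, 50, -0.88, -0.31, -0.05, 0, 50, -0.88, -0.31, -0.05, 0, 50, -0.88, -0.31, -0.05, 0, 50, -0.88, -0.31, -0.05, 0, 50, -0.88, -0.31, -0.05, 0, 50, -0.88, -0.31, -0.05, 0])

```text
time_s: 98.0
eef_pos: [0.4266, -0.1293, 0.1608]
tool_rot: [-2.21, -2.232, -0.0]
ft_force: [1.4, 0.0, -0.5]
width: 0.548
grasp_force: 0.0
```

```bash
cat > jar.py <<'E'
from h import *
import pickle
def col(c,P,r,f):
    u,v=map(int,np.round(proj(c,P)));im=c["img"].astype(int);w=im[v-r:v+r,u-r:u+r];m=f(w).astype(np.uint8)
    k=max(cv2.findContours(m,0,1)[0],key=cv2.contourArea);e=cv2.fitEllipse(cv2.convexHull(k));return np.array(e[0])+[u-r,v-r],e[1]
g=lambda w:(w[:,:,1]-w[:,:,0]>35)
c=cam("wrist");p,e=col(c,(.4275,-.1281,.046),45,g)
c2=pickle.load(open("w2.pkl","rb"));p2,e2=col(c2,(.4275,-.1281,.046),30,g)
print(p,e,p2,"2view",two(c,p,c2,p2));P=onz(c,*p,.046);print(P)
c3=pickle.load(open("top0.pkl","rb"));print("red",onz(c3,308,211,.046))
mv([P[0],P[1],.022])
E
python3 jar.py
```

```text
[276.58832169 204.99465179] (33.71536636352539, 34.39763259887695) [151.85126114 194.78108597] 2view (array([ 0.4274792 , -0.13019503,  0.04323406]), np.float64(9.135058574412231e-05))
[ 0.42750461 -0.12953843  0.046     ]
red [ 0.50058108 -0.11400778  0.046     ]
units [0.05 0.06 6.94] from [ 0.4263 -0.1305  0.1609] yaw_y deg 0.57 j6 -0.36 w 50.3 F [ 0.2  0.1 -0. ] g 0.0
```

>>> carry_out(commands=[50, 0.05, 0.06, 0.9, 0, 50, 0, 0, 0.9, 0, 50, 0, 0, 0.9, 0, 50, 0, 0, 0.9, 0, 50, 0, 0, 0.9, 0, 50, 0, 0, 0.9, 0, 50, 0, 0, 0.7, 0, 50, 0, 0, 0.5, 0, 50, 0, 0, 0.1, 0, 50, 0, 0, 0, 0], newtons=20)

```text
time_s: 99.3
eef_pos: [0.4285, -0.1273, 0.0269]
tool_rot: [2.21, 2.232, 0.0]
ft_force: [-0.1, 0.3, -0.8]
width: 0.548
grasp_force: 0.0
```

>>> carry_out(commands=[15, 0, 0, 0, 0, 15, 0, 0, 0, 0, 15, 0, 0, 0, 0, 15, 0, 0, 0, 0, 15, 0, 0, -0.4, 0, 15, 0, 0, -0.9, 0, 15, 0, 0, -0.9, 0, 15, 0, 0, -0.9, 0, 15, 0, 0, -0.9, 0, 15, 0, 0, -0.9, 0])

```text
time_s: 100.55
eef_pos: [0.4282, -0.1272, 0.1257]
tool_rot: [2.21, 2.233, 0.0]
ft_force: [-0.3, -0.3, 0.8]
width: 0.342
grasp_force: 20.0
```

```bash
python3 -c "
from h import *
mv([.5475,.302,.12])"
```

```text
units [21.4   6.18  0.28] from [ 0.4282 -0.1272  0.1257] yaw_y deg 0.58 j6 -0.35 w 31.2 F [-0.3 -0.3  0.8] g 20.0
```

>>> carry_out(commands=[15, 0.892, 0.2575, 0, 0, 15, 0.892, 0.2575, 0, 0, 15, 0.892, 0.2575, 0, 0, 15, 0.892, 0.2575, 0, 0, 15, 0.892, 0.2575, 0, 0, 15, 0.892, 0.2575, 0, 0, 15, 0.892, 0.2575, 0, 0, 15, 0.892, 0.2575, 0, 0, 15, 0.892, 0.2575, 0, 0, 15, 0.892, 0.2575, 0, 0])

```text
time_s: 101.8
eef_pos: [0.4782, 0.0524, 0.125]
tool_rot: [2.21, 2.232, 0.0]
ft_force: [0.3, -0.4, -0.5]
width: 0.341
grasp_force: 20.0
```

>>> carry_out(commands=[15, 0.892, 0.2575, 0, 0, 15, 0.892, 0.2575, 0, 0, 15, 0.892, 0.2575, 0, 0, 15, 0.892, 0.2575, 0, 0, 15, 0.892, 0.2575, 0, 0, 15, 0.892, 0.2575, 0, 0, 15, 0.892, 0.2575, 0, 0, 15, 0.892, 0.2575, 0, 0, 15, 0.892, 0.2575, 0, 0, 15, 0.892, 0.2575, 0, 0])

```text
time_s: 103.05
eef_pos: [0.5281, 0.2318, 0.1247]
tool_rot: [2.21, 2.233, -0.0]
ft_force: [-0.4, -0.4, -0.6]
width: 0.346
grasp_force: 20.0
```

>>> carry_out(commands=[15, 0.892, 0.2575, 0, 0, 15, 0.892, 0.2575, 0, 0, 15, 0.892, 0.2575, 0, 0, 15, 0.892, 0.2575, 0, 0, 15, 0, 0, 0, 0, 15, 0, 0, 0.7, 0, 15, 0, 0, 0.7, 0, 15, 0, 0, 0.7, 0, 15, 0, 0, 0.7, 0, 15, 0, 0, 0.7, 0])

```text
time_s: 104.3
eef_pos: [0.5476, 0.302, 0.0536]
tool_rot: [-2.21, -2.232, 0.0]
ft_force: [1.1, -0.4, -0.3]
width: 0.342
grasp_force: 20.0
```

```bash
python3 -c "
from h import *
mv([.5475,.302,.030])"; python3 walls.py
```

```text
units [ 0.   -0.    1.18] from [0.5476 0.302  0.0536] yaw_y deg 0.57 j6 0.46 w 31.2 F [ 1.1 -0.4 -0.3] g 20.0
top -x 000000000000000023
top +x 000000000000000002
top -y 000000000000000004
top +y 000000000000000000
scene -x 341100000000000143
scene +x 000000003444444444
scene -y 000000033334444444
scene +y 100122001000001222
```

>>> carry_out(commands=[15, 0, 0, 0.4, 0, 15, 0, 0, 0.4, 0, 15, 0, 0, 0.2, 0, 15, 0, 0, 0.1, 0, 15, 0, 0, 0.07, 0, 15, 0, 0, 0, 0, 15, 0, 0, 0, 0, 15, 0, 0, 0, 0, 15, 0, 0, 0, 0, 15, 0, 0, 0, 0])

```text
time_s: 105.65
eef_pos: [0.5477, 0.3021, 0.0314]
tool_rot: [2.21, 2.232, 0.0]
ft_force: [0.2, -0.2, -0.3]
width: 0.342
grasp_force: 20.0
```

```bash
python3 -c "
from h import *
mv([.5475,.302,.030])"
```

```text
units [-0.01 -0.01  0.07] from [0.5477 0.3021 0.0314] yaw_y deg 0.57 j6 0.46 w 31.2 F [ 0.2 -0.2 -0.3] g 20.0
```

>>> carry_out(commands=[15, 0, 0, 0.07, 0, 15, 0, 0, 0.02, 0, 15, 0, 0, 0, 0, 15, 0, 0, 0, 0, 46, 0, 0, 0, 0, 46, 0, 0, 0, 0, 46, 0, 0, 0, 0, 46, 0, 0, 0, 0, 46, 0, 0, -0.4, 0, 46, 0, 0, -1, 0])

```text
time_s: 106.9
eef_pos: [0.5472, 0.3019, 0.0579]
tool_rot: [-2.21, -2.232, 0.002]
ft_force: [-0.0, -0.6, 0.7]
width: 0.508
grasp_force: 0.0
```

>>> carry_out(commands=[46, 0, 0, -1, 0, 46, 0, 0, -1, 0, 46, 0, 0, -1, 0, 46, 0, 0, -1, 0, 46, 0, 0, -1, 0, 46, -0.9, 0, -1, 0, 46, -0.9, 0, -1, 0, 46, -0.9, 0, 0, 0, 46, -0.9, 0, 0, 0, 46, -0.9, 0, 0, 0])

```text
time_s: 108.15
eef_pos: [0.5481, 0.2109, 0.1967]
tool_rot: [-2.21, -2.232, 0.002]
ft_force: [0.6, 0.3, 0.3]
width: 0.504
grasp_force: 0.0
```

```bash
python3 walls.py; python3 - <<'E'
from h import *
c=cam("wrist");im=c["img"][30:250,110:430,::-1];s=cam("scene")["img"][120:260,290:470,::-1]
a=cv2.resize(im,(560,385));b=cv2.resize(s,(560,436))[:215*2]
cv2.imwrite("pics/f.png",np.hstack([cv2.resize(a,(400,275)),cv2.resize(b,(400,275))]));mv([.5,.2,.2])
E
```

```text
top -x 000000000000000001
top +x 000000000000000001
top -y 000000000000000004
top +y 000000000000000000
scene -x 341100000000000143
scene +x 000000002444444444
scene -y 000000033333444344
scene +y 100111001000000232
units [-0.57 -2.43 -0.14] from [0.5485 0.2118 0.1972] yaw_y deg 0.53 j6 0.32 w 45.7 F [-0.1 -0.1  0.8] g 0.0
```

View pics/f.png

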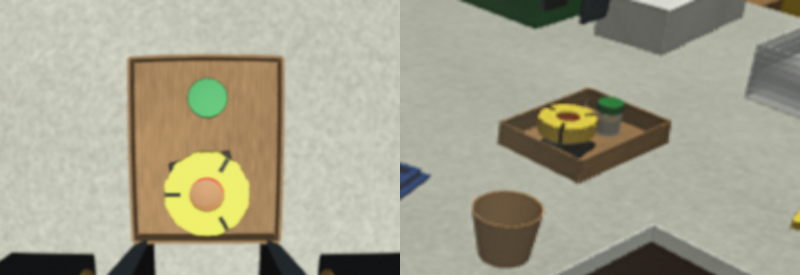

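The final picture shows all four walls upright. The viewer, with its ring on, is at about (207,193) in the left panel and the green-lidded jar is upright at (207,98). The cups and sweets weren't touched.

```bash
python3 -c "
from plant import arm
print(arm.hand_in())"
```

```text
the job is handed in; nothing more can be done
None
```

The viewer is assembled and clamped (ring turned about 77° clockwise) and stands upright with the green-lidded jar, the only seed jar on the table, in the carton with all four walls up; the job was handed in at about 108 s, but no verdict came back.

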